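# Fish the try square out of the dust hood and restart the fan

## Task

The wooden try square has dropped through a slot of the dust-extraction hood and stands caught there by its stock. Turn it so that the stock lines up with the slot, draw it out without forcing it against the hood, and set it down gently (do not drop it), standing upright on its stock, in the empty large compartment of the tool tray. Only then flip up the starter's hinged cover until it stays open, press the start button beneath it fully in and let it go; leave the cover open and the glue bottle, tin, sanding block and marking gauge where they are.

Things in the scene. Friction and masses are not known exactly. Their poses are not given: they have to be found in the camera images.
- hood: Fixed bright sheet-metal dust hood; its flat face, 250 mm up the slope by 270 mm wide, slopes at 30 degrees and looks up and towards the robot. Origin: centre of the face's upper surface, 132 mm above the bench; x points up the slope, y along the slots, z out of the face. Side cheeks stand 14 mm above the face at y = +-133 mm. An upright box 160 mm high adjoins its far, upper edge.
- slot (a point): Centre of the middle slot, on the face's upper surface (the hood's origin, same axes). Three slots, each 42 mm wide (x) and 170 mm long (y), at x = -62, 0, +62 mm, cut in 4 mm sheet; the square is in the middle one. The stock passes only when lined up with the slot within about 8 degrees.
- hood_floor (a point): Point on the hood's hidden inner floor, below the slot's centre: 60 mm behind the face's upper surface and parallel to it; same axes. The hollow between is open over x = -123..123 mm and y = -131..131 mm, so the stock can turn there freely.
- square: Loose wooden try square, an L of 0.1 to 0.17 kg: a stock (dark block) 120 mm long, 24 mm thick, 32 mm high; a blade (pale flat board) 36 mm wide, 8 mm thick, rises from one end of it to 170 mm above the stock's underside. Origin: on the stock's underside, below the blade's centre line; z up the blade, x along the stock to its free end (stock x = -18..+102 mm), y the thickness.
- stock_end (a point): Point on the square: middle of the end face of the stock's free end (x = 102, y = 0, z = 16 mm in the square's frame).
- blade_top (a point): Point on the square: middle of the blade's top edge (z = 170 mm in the square's frame, same axes). At the start the stock stands on the hood's inner floor, free end pointing down the slope (up to 40 degrees to either side), and about 110 mm of blade stands out of the slot, square to the face within 10 degrees. The blade is free to turn in the slot.
- tray: Fixed shallow wooden tool tray, 236 mm (x) by 132 mm (y), walls 20 mm high and 6 mm thick, floor 6 mm above the bench; yaw varies; it stands to the left or the right. Origin: centre of its underside. A cross wall at x = -45 mm parts a small compartment (towards -x, holding the marking gauge) from the empty large one.
- tray_place (a point): Centre of the floor of the large empty compartment of the tray, on its floor surface; axes as the tray's; clear floor 154 mm (x) by 120 mm (y).
- starter: Fixed grey motor starter, 124 mm (x) by 136 mm (y), 66 mm high, on the side of the bench opposite the tray. Origin: centre of its underside; its front looks along its -x. On top: a hinged steel cover at y = +20 mm and a black stop mushroom 36 mm across, 30 mm high, at x = -5, y = -42 mm.
- cover (a joint): Angle of the starter's cover: 0 shut, 1.9 fully open (leaning back on its stop). Light, with hardly any friction (under 0.06 N m to move it): let go below about 1.65 rad it falls shut, beyond about 1.8 rad it falls back on its stop and stays.
- cover_hinge (a point): Middle of the cover's hinge line, at the cover's far edge (starter x = +50, y = +20, 90 mm above the bench). The point turns with the cover; y is the hinge line, and the cover reaches from it along the point's -x. The cover is 92 mm long, 68 mm wide, with skirts 24 mm deep.
- cover_tab (a point): Gripping point in the cover's pull tab, 118 mm from the hinge line: a flat tongue 18 mm wide (y), 8 mm thick, 38 mm long, standing out from the middle of the cover's front edge at its upper level; the point lies 12 mm from its free end, mid-thickness (86 mm above the bench when shut, 20 mm above the starter's top). Axes turn with the cover.
- start (a joint): Travel of the start button (m): 0 out, 0.006 fully in. It springs back; fully in takes 5 N.
- start_top (a point): Centre of the start button's top, 32 mm across, 84 mm above the bench, facing up; 53 mm in front of the cover's hinge line.
- glue: Bystander: round white glue bottle, 60 mm across, 185 mm tall, standing; origin at the centre of its underside.
- tin: Bystander: round steel tin, 80 mm across, 115 mm tall, standing; origin at the centre of its underside.
- block: Bystander: wooden sanding block with cork sole, 64 mm (x) by 112 mm (y), 39 mm high, in front of the hood; origin at the centre of its underside.
- gauge: Bystander: small wooden marking gauge, 100 mm long (y), 46 mm high, lying in the tray's small compartment; origin at the centre of its underside.
Mind the look-alikes: they are no part of the job. What is shaped like the square but turquoise is not meant. Of the things that look like the starter, the larger one is meant.

How it is judged:
By the outcome, as a careful person would: the job done as asked, in the order asked, and still so for the second after the job is handed in, with the robot touching nothing.
It also fails if it takes over 72 s, if anything falls off the work surface, if the arm or the gripper's body presses on something with over 40 N, if the wrist force passes 120 N, or if a joint passes its speed limit or range.

## Robot

A 6-joint arm with a two-finger parallel gripper is mounted at the origin on the work surface. World frame = base frame: x ahead of the robot, y to its left, z up, the work surface at z = 0. Lengths are in mm, angles in rad, forces in N, time in s.
With the tool pointing down it reaches from about 300 to 775 mm from the base axis. Payload 14.6 kg.
Tool frame: the origin (TCP) lies midway between the tips of the shut fingers; the grasp point (between the pads) lies 19 mm behind it (manip.grip_depth is the distance from the TCP to the grasp point, in mm); x points along the fingers, y is the direction in which the jaws open and shut, and the axes are right-handed (so a half turn about x gives the same grasp; the last joint's range is limited). The gripper opens to 94 mm and grips with 3 to 60 N. Pads are 16 mm wide; open, the fingers measure 119 mm over their backs; the gripper's body (75 mm by 177 mm) begins 78 mm behind the grasp point.
Start: joints at [-1.298, 0.3, 1.521, -0, 1.321, -0.067], TCP at [183.307, -518.544, 205.446] pointing down, gripper open.
Joint ranges: [-3.03, 3.03], [-0.79, 2.21], [0.23, 2.52], [-1.04, 4.18], [0, 3.07], [-2.55, 2.55]. Speed limits (rad/s): [2.22, 2.22, 2.57, 3.14, 3.14, 3.14].

## Interface

Orientations are given as [roll, pitch, yaw] about the fixed x, y, z axes, in that order (R = Rz(yaw) Ry(pitch) Rx(roll)).
In Python, from cell import readout, cams, ticket, manip gives the robot as it stands. The module is installed in compiled form; this text tells all that it offers.
- The arm moves only by the tool apply_moves, never from a script. Its argument "plan" is one flat list of numbers, 7 for each row, row after row: the turn, a rotation vector about the tool's x, y, z in rad, then the shift along the tool's x, y, z in m, then the opening in per cent of the stroke, from 0 (shut) to 100 (fully open). In form: [wx, wy, wz, x, y, z, fingers, wx, wy, wz, x, y, z, fingers, ...]. A call has 1 to 5 rows; each row shifts and turns the commanded pose from where the row before left it, along the tool's axes as they then stand; what a row does not reach is not made up. A row lasts 1/8 s, in which the tool goes at most 62.5 mm and 10.7 degrees, less where a joint would pass 70% of its speed; a pose out of reach is approached as far as the arm can. A call with a gripper value outside its range is refused whole. The fingers move at their own pace and stop on an object; "force" is the grip in N (left out, the last holds). Time passes only in rows, so rows that do not move let the fingers close. It gives the time, the measured TCP pose, the force and the opening at its end, in the units of the state.
- readout.read_state(): the state, without advancing time (a new reading comes with each control period).
- cams.camera(name): name is "side" or "top"; returns a dict with "image" (480x640x3 uint8, red, green, blue), "fovy" (degrees; the focal length in pixels is half the picture's height over the tangent of half this angle, whatever the lens; pixels are square), "cx", "cy" (the principal point, pixels), "D" ([k1, k2, p1, p2, k3] as OpenCV has them; the pictures are not rectified), "position" and "orientation" of the camera in the world. Camera axes: x right, y down, z forward; pixel columns grow to the right and rows downward; lengths in mm; the calibration is good to about 2 mm. A picture is of the moment at which its call begins. There is no depth.
- ticket.sign_off(): hands the job in, once; it reports no verdict.
The state is a dict: "clock": time; "joints": joint angles; "qd": joint speeds; "effort": joint torques, N m; "eef_pos": TCP position; "eef_rot": TCP orientation; "wrist_force": force on the tool from outside, world axes, zero at the start; "moment": the same for the moment, N m; "finger_gap": finger opening in mm.
Only numpy, scipy, OpenCV 4.12 (cv2) and the standard library are available. Lean on these libraries where they do the work, as an engineer would, in place of code of your own. Each camera call takes 0.05 s, during which the arm holds its last target.

## Working session

There is one attempt and no reset: what is moved stays moved. The work goes in short steps, Python scripts to look and compute and a tool call to move; the robot and the scene stay as the last step left them, time stands still between calls to the robot, and variables do not carry over. Pictures are saved under pics/ and viewed, and the job is handed in when it is done.

Besides the shell and the picture viewer there is one more tool, called after ">>>" by a JSON object that holds its "op" and its "data", one argument or row to a line. apply_moves: Moves the arm, as the interface text tells. Its arguments: {"type":"object","properties":{"plan":{"type":"array","items":{"type":"number"}},"force":{"type":"number"}},"required":["plan"]}

```bash
mkdir -p pics; ls
python3 - <<'E'
from cell import readout, cams, manip
import cv2,numpy as np
print(readout.read_state()); print(manip.grip_depth, dir(manip))
for n in ("side","top"):
    c=cams.camera(n); cv2.imwrite(f"pics/{n}0.png",c["image"][:,:,::-1]); c.pop("image"); print(n,c)
E
```

```text
pics
{'clock': 0.0, 'joints': array([-1.29759085e+00,  3.00475423e-01,  1.52158782e+00,  1.48117974e-05,
        1.32070485e+00, -6.66164347e-02]), 'qd': array([-0.00017809, -0.00020327,  0.00101596,  0.00036329, -0.00017076,
       -0.00050984]), 'effort': array([ 2.55375220e-03, -5.31804514e+01, -3.52740777e+01,  7.09030917e-02,
        2.43934459e-02, -1.06055393e-04]), 'eef_pos': array([ 183.2457016 , -518.29262188,  204.88111049]), 'eef_rot': array([-1.6496175 ,  1.5696208 ,  1.83179339]), 'wrist_force': array([-0.77644   , -0.05643253,  0.58993823]), 'moment': array([-0.05902964,  0.02911301, -0.02067295]), 'finger_gap': 93.60963333925636}
18.8 ['Unreachable', '__class__', '__delattr__', '__dict__', '__dir__', '__doc__', '__eq__', '__format__', '__ge__', '__getattribute__', '__getstate__', '__gt__', '__hash__', '__init__', '__init_subclass__', '__le__', '__lt__', '__module__', '__ne__', '__new__', '__reduce__', '__reduce_ex__', '__repr__', '__setattr__', '__sizeof__', '__str__', '__subclasshook__', '__weakref__', 'grip_depth']
side {'fovy': 53.63767835964596, 'cx': 327.8974599838477, 'cy': 232.3626402751554, 'D': array([0.00868227, 0.        , 0.        , 0.        , 0.        ]), 'position': array([ 304.45514063, 1039.44948302, 1142.94538694]), 'orientation': array([-2.38634029,  0.00614393, -2.96388148])}
top {'fovy': 53.932448698656465, 'cx': 317.94487780330917, 'cy': 237.17635246348874, 'D': array([-0.00995116,  0.        ,  0.        ,  0.        ,  0.        ]), 'position': array([ 248.93623356,   87.22347163, 1240.16275153]), 'orientation': array([-2.93546367, -0.00413727, -1.56568999])}
```

View pics/side0.png

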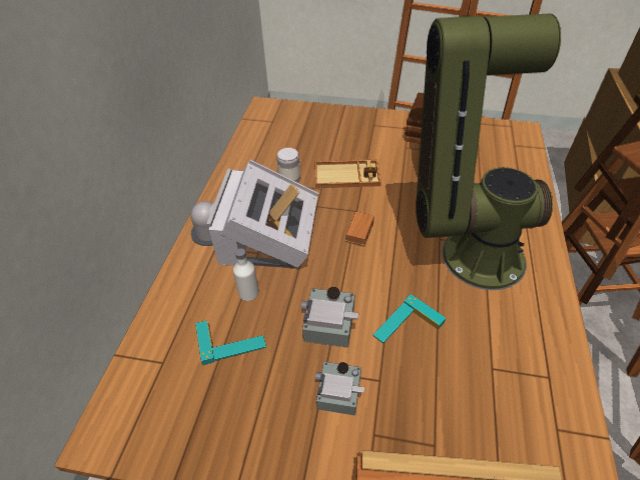

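View pics/top0.png

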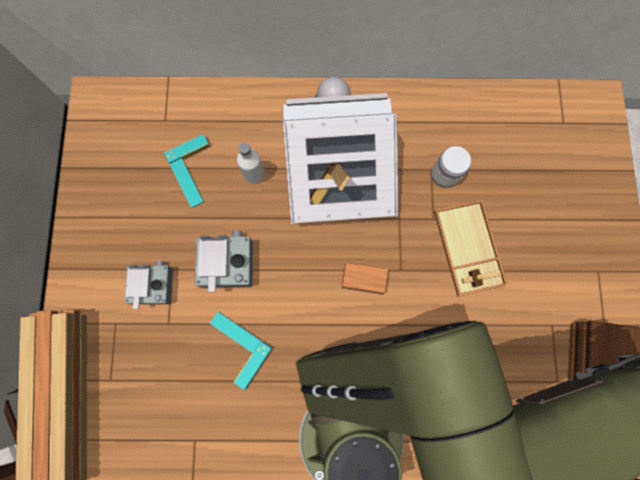

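The side view shows the hood around (270,215) with the square's blade at (285,203), the tray at (347,173) and the large starter at (330,317). In the top view the hood is at (343,168), the tray at (470,248) and the large starter at (223,260). Next I'll zoom in.

Run:
```python
import cv2
s=cv2.imread("pics/side0.png");t=cv2.imread("pics/top0.png")
def crop(i,x,y,w,h,n,k):
    cv2.imwrite(f"pics/{n}.png",cv2.resize(i[y:y+h,x:x+w],None,fx=k,fy=k,interpolation=cv2.INTER_CUBIC))
crop(s,180,140,150,140,"s_hood",5)
crop(t,270,80,150,150,"t_hood",4)
crop(t,180,220,90,80,"t_start",7)
crop(s,290,275,80,80,"s_start",7)
crop(t,420,190,100,110,"t_tray",5)
```

```text
(no output)
```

View pics/s_hood.png

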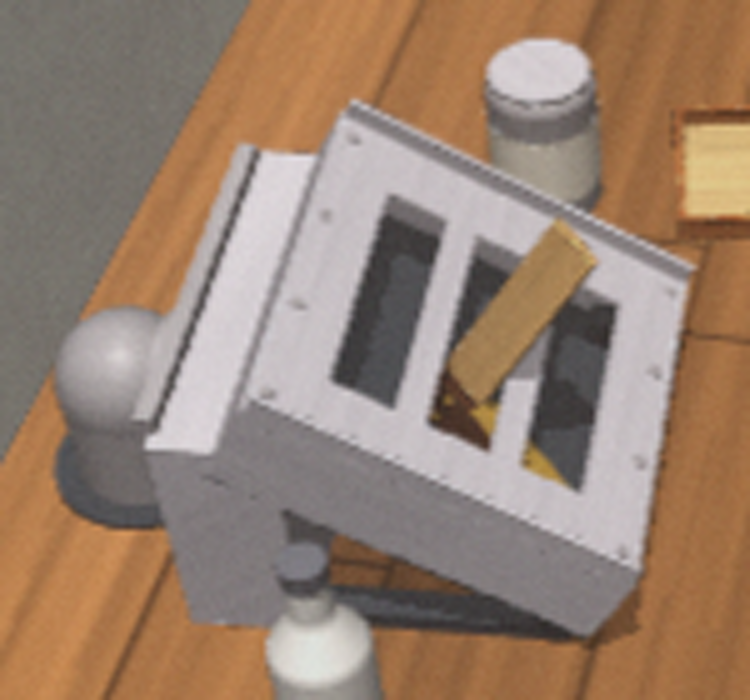

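View pics/t_hood.png

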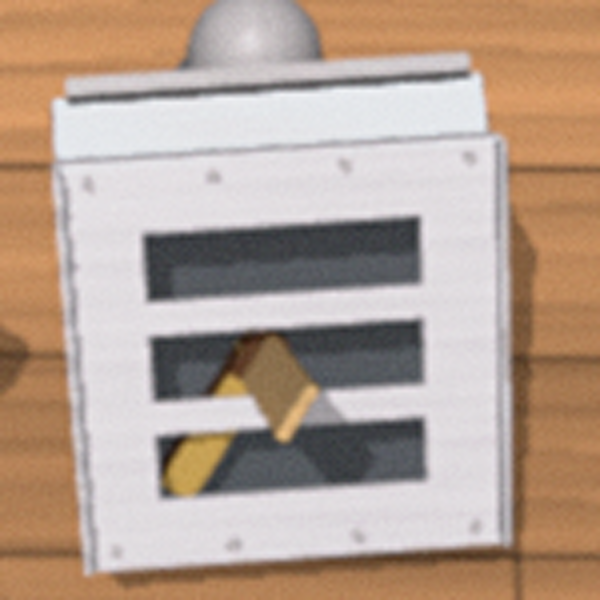

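View pics/t_start.png

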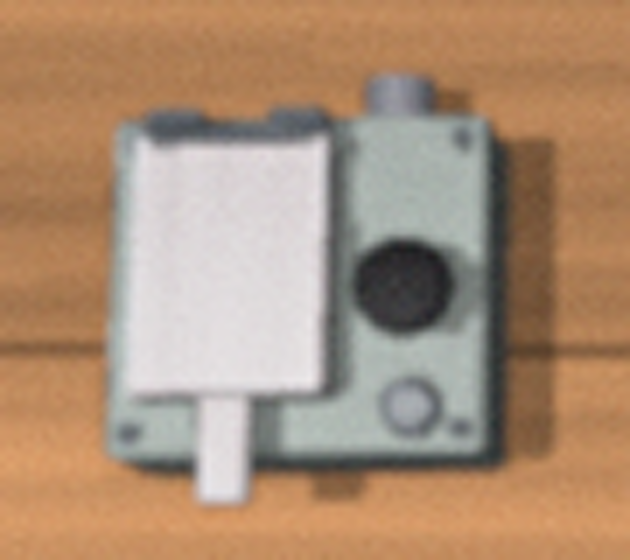

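View pics/s_start.png

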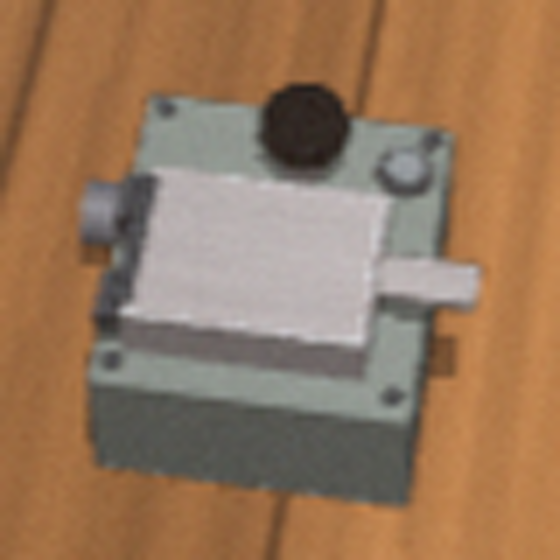

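View pics/t_tray.png

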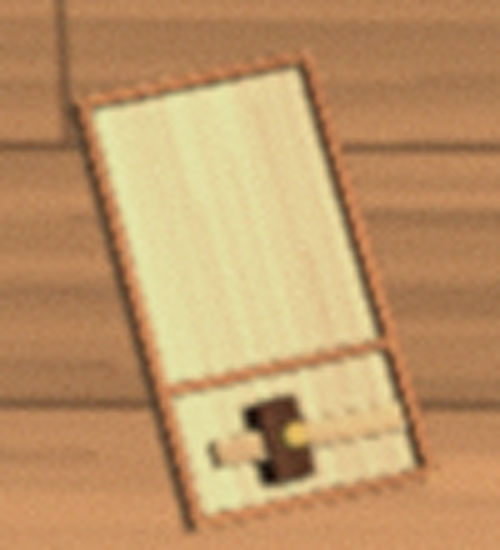

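Zoomed in, the stock shows through the lower slot at the left, so its free end points down-slope and to the left. I'll fit the fixed items from corner points and zoom further on the blade.

```bash
cat > h.py <<'E'
import numpy as np,cv2
from scipy.spatial.transform import Rotation as R
from scipy.optimize import least_squares
class Cam:
    def __init__(s,c):
        f=240/np.tan(np.radians(c["fovy"])/2)
        s.K=np.array([[f,0,c["cx"]],[0,f,c["cy"]],[0,0,1]]);s.D=np.array(c["D"]);s.p=np.array(c["position"],float)
        s.R=R.from_euler("xyz",c["orientation"]).as_matrix()
    def proj(s,P):
        Pc=(np.atleast_2d(P)-s.p)@s.R
        return cv2.projectPoints(Pc,np.zeros(3),np.zeros(3),s.K,s.D)[0][:,0]
    def ray(s,uv):
        n=cv2.undistortPoints(np.array(uv,float).reshape(-1,1,2),s.K,s.D)[:,0]
        d=np.c_[n,np.ones(len(n))]@s.R.T
        return d/np.linalg.norm(d,axis=1)[:,None]
    def onz(s,uv,z):
        d=s.ray(uv); return s.p+d*((z-s.p[2])/d[:,2])[:,None]
    def onplane(s,uv,o,n):
        d=s.ray(uv); return s.p+d*(((o-s.p)@n)/(d@n))[:,None]
def tri(ca,a,cb,b):
    out=[];err=[]
    for x,y in zip(np.atleast_2d(a),np.atleast_2d(b)):
        da,db=ca.ray([x])[0],cb.ray([y])[0]
        t=np.linalg.lstsq(np.c_[da,-db],cb.p-ca.p,rcond=None)[0]
        A,B=ca.p+da*t[0],cb.p+db*t[1]; out.append((A+B)/2);err.append(np.linalg.norm(A-B))
    return np.array(out),np.array(err)
T=Cam(dict(fovy=53.932448698656465,cx=317.94487780330917,cy=237.17635246348874,D=[-0.00995116,0,0,0,0],position=[248.93623356,87.22347163,1240.16275153],orientation=[-2.93546367,-0.00413727,-1.56568999]))
S=Cam(dict(fovy=53.63767835964596,cx=327.8974599838477,cy=232.3626402751554,D=[0.00868227,0,0,0,0],position=[304.45514063,1039.44948302,1142.94538694],orientation=[-2.38634029,0.00614393,-2.96388148]))
def cr(uv,x,y,k): return (np.array(uv,float)+.5)/k-.5+[x,y]
E
python3 - <<'E'
from h import *
tp=cr([(150,338),(424,320),(424,383),(153,402),(145,236),(420,216),(421,283),(148,300),(157,437),(423,418),(426,478),(160,498)],270,80,4)
obj=[]
for sx in (0,62,-62):
    obj+= [(sx+21,85,0),(sx+21,-85,0),(sx-21,-85,0),(sx-21,85,0)]
obj=np.array(obj,float)
sp=cr([(390,197),(444,222),(395,407),(333,382),(490,450),(430,422),(476,238),(620,307),(580,490),(525,465)],180,140,5)
so=np.array([(83,-85,0),(41,-85,0),(41,85,0),(83,85,0),(-21,85,0),(21,85,0),(21,-85,0),(-83,-85,0),(-83,85,0),(-41,85,0)],float)
def pose(v):
    return np.array([v[0],v[1],132]),R.from_euler("ZY",[v[2],-np.pi/6]).as_matrix()
def res(v,which=3):
    o,M=pose(v);r=[]
    if which&1:r.append((T.proj(o+obj@M.T)-tp).ravel())
    if which&2:r.append((S.proj(o+so@M.T)-sp).ravel())
    return np.concatenate(r)
for w in (1,2,3):
    s=least_squares(res,[600,0,0],args=(w,),loss="soft_l1");print(w,s.x,np.abs(s.fun).max(),np.sqrt((s.fun**2).mean()))
print(s.fun.reshape(-1,2).round(1))
# starter top corners, tray
st=cr([(118,122),(488,118),(488,452),(110,452)],180,220,7); P=T.onz(st,66); print("starter",P.round(1), np.linalg.norm(np.diff(P,axis=0),axis=1))
ct=cr([(137,140),(330,137),(325,392),(127,392)],180,220,7);P=T.onz(ct,90);print("cover top",P.round(1),np.linalg.norm(np.diff(P,axis=0),axis=1))
tb=cr([(198,500),(247,500)],180,220,7);print("tab end",T.onz(tb,90).round(1))
tr=cr([(78,103),(306,58),(425,466),(190,528)],420,190,5);P=T.onz(tr,20);print("tray",P.round(1),np.linalg.norm(np.diff(P,axis=0),axis=1))
import cv2
for n,b in (("side0",(255,170,60,70)),("top0",(300,155,65,65))):
    i=cv2.imread(f"pics/{n}.png");x,y,w,h=b
    cv2.imwrite(f"pics/{n}_bl.png",cv2.resize(i[y:y+h,x:x+w],None,fx=9,fy=9,interpolation=cv2.INTER_CUBIC))
E
```

```text
1 [6.51629066e+02 2.61844552e+01 7.78490258e-02] 0.8861694728394127 0.5075748953400846
2 [6.53957645e+02 2.72496806e+01 8.76007712e-02] 1.0508796011160655 0.5921976342353813
3 [6.52505091e+02 2.64932466e+01 7.98603109e-02] 1.4172774809641169 0.6384770907231384
[[-0.5 -0.8]
 [-0.2 -1.1]
 [ 0.2 -0. ]
 [-0.1  0. ]
 [-1.1 -0.9]
 [ 0.1 -0.6]
 [ 0.3  0. ]
 [-0.6  0.5]
 [-0.5 -0.9]
 [ 0.6 -0.9]
 [ 0.3  0.4]
 [-0.1  0.2]
 [ 0.2 -1.2]
 [ 1.4 -0.5]
 [ 0.7  0.5]
 [-0.  -0.4]
 [ 0.7  0.4]
 [-0.1  0.3]
 [ 0.7 -1. ]
 [ 0.6 -1. ]
 [ 1.1  0.7]
 [-0.3  0.1]]
starter [[493.1 392.5  66. ]
 [495.4 258.2  66. ]
 [374.  254.   66. ]
 [373.2 388.5  66. ]] [134.33105287 121.48731799 134.47598099]
cover top [[481.6 379.2  90. ]
 [483.1 310.6  90. ]
 [392.1 308.3  90. ]
 [391.7 377.6  90. ]] [68.54846725 91.05934809 69.26038875]
tab end [[354.1 350.8  90. ]
 [354.2 333.7  90. ]]
tray [[ 579.8 -230.3   20. ]
 [ 605.7 -354.6   20. ]
 [ 385.9 -402.2   20. ]
 [ 353.2 -277.9   20. ]] [126.9304204  224.92460675 128.52196146]
```

```bash
python3 -c "
import cv2,numpy as np
a=cv2.imread('pics/side0_bl.png');b=cv2.imread('pics/top0_bl.png')
print(a.shape,b.shape)"
```

```text
(630, 540, 3) (585, 585, 3)
```

View pics/side0_bl.png

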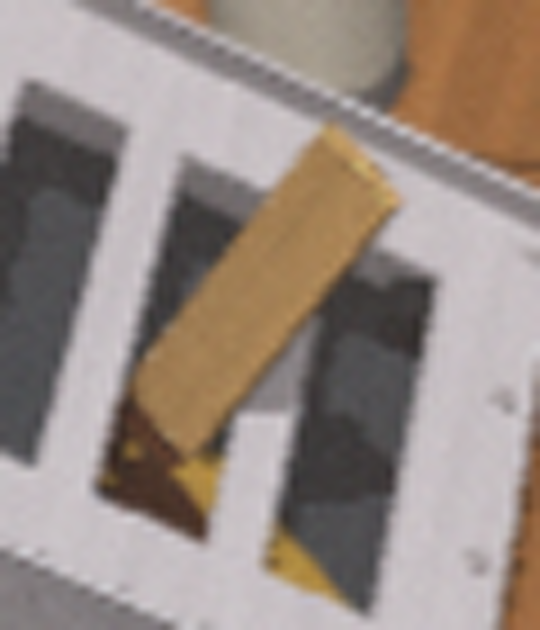

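View pics/top0_bl.png

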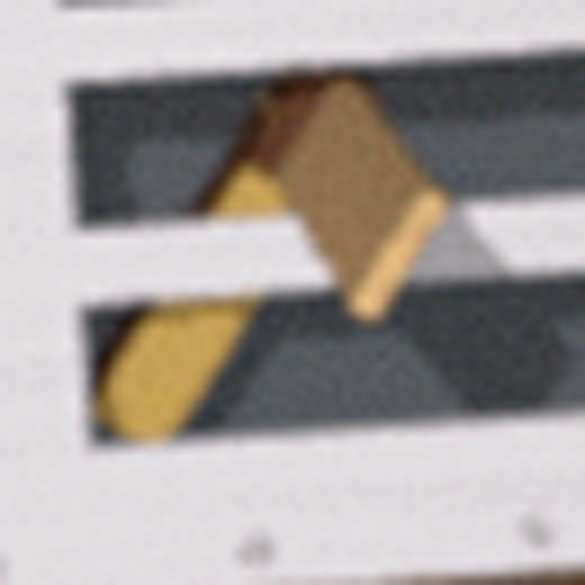

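Run:
```python
from h import *
o=np.array([652.5,26.5,132]);M=R.from_euler("ZY",[.08,-np.pi/6]).as_matrix()
t=cr([(428,192),(348,300),(275,170),(350,80),(382,320),(448,205)],300,155,9)
s=cr([(322,132),(388,205),(185,455),(135,380),(400,195),(330,122)],255,170,9)
P,e=tri(T,t,S,s);print(P.round(1),e.round(1)); Q=(P-o)@M; print("hood frame\n",Q.round(1))
# stock top edges through slots: rays onto hood plane z=-28 (stock top) 
for z in (-28,):
    n=M[:,2]
    pt=cr([(205,440-230),(260,300-0),(175,438),(280,210),(95,400),(150,440)],300,155,9)
    print(z,((T.onplane(pt,o+z*n,n)-o)@M).round(1))
    ps=cr([(180,465),(222,460),(275,530),(350,605),(270,570),(205,540)],255,170,9)
    print("side",((S.onplane(ps,o+z*n,n)-o)@M).round(1))
from cell import readout
st=readout.read_state();print(R.from_euler("xyz",st["eef_rot"]).as_matrix().round(3))
```

```text
[[604.3  18.9 225.8]
 [578.7  38.6 215.5]
 [652.8  53.7 102.8]
 [674.9  33.1 115.2]
 [575.8  29.8 212. ]
 [601.9  13.8 225.7]] [2.5 1.8 1.4 1.2 4.  4.4]
hood frame
 [[  4.7  -3.7 105.6]
 [-21.1  18.  108.6]
 [-12.4  27.1 -26.6]
 [ 11.4   4.7 -26. ]
 [-26.    9.4 107.4]
 [  2.3  -8.6 106.9]]
-28 [[-23.4  47.5 -28. ]
 [-50.4  33.4 -28. ]
 [-89.   60.1 -28. ]
 [-24.9  26.3 -28. ]
 [-76.1  82.3 -28. ]
 [-89.   67.3 -28. ]]
side [[-11.2  31.1 -28. ]
 [-25.3  20.6 -28. ]
 [-49.4  40.6 -28. ]
 [-81.4  58.5 -28. ]
 [-50.7  58.9 -28. ]
 [-26.   58.5 -28. ]]
[[-0.     0.333 -0.943]
 [ 0.001 -0.943 -0.333]
 [-1.    -0.001 -0.   ]]
```

```bash
cat >> h.py <<'E'
HO=np.array([652.5,26.5,132.]);HM=R.from_euler("ZY",[.08,-np.pi/6]).as_matrix()
def cur():
    from cell import readout
    s=readout.read_state(); return np.array(s["eef_pos"]),R.from_euler("xyz",s["eef_rot"])
def rows(p1,R1,n,p0=None,R0=None,f=100):
    if p0 is None:p0,R0=cur()
    P,Q=np.array(p0,float),R0
    dw=(R0.inv()*R1).as_rotvec()
    for i in range(1,n+1):
        pt=p0+(p1-p0)*i/n; Rt=R0*R.from_rotvec(dw*i/n)
        w=(Q.inv()*Rt).as_rotvec().round(3); d=(Q.inv().apply(pt-P)/1000).round(4)
        print(", ".join(f"{x:g}" for x in [*w,*d,f]),"|" if i%5 else "\n--")
        P=P+Q.apply(d*1000);Q=Q*R.from_rotvec(w)
    return P,Q
def tool(xa,ya):
    xa=xa/np.linalg.norm(xa);ya=ya-xa*(xa@ya);ya/=np.linalg.norm(ya)
    return R.from_matrix(np.c_[xa,ya,np.cross(xa,ya)])
E
cat > grasp.py <<'E'
from h import *
top=np.array([-10.5,4,107.5]);bot=np.array([-3.1,12.9,-27.])
d=(bot-top)/np.linalg.norm(bot-top)
u=np.array([-.75,.66,0]);v=np.cross([0,0,1],u)
RT=tool(HM@d,HM@(-v))
G=HO+HM@(top+40*d)           # grasp point
TCP=G+HM@d*18.8
PRE=TCP-HM@d*90
E
python3 - <<'E'
from grasp import *
print(TCP,PRE,RT.as_matrix().round(3))
p0,R0=cur()
p1=PRE.copy()
print(p1)
rows(p1,RT,15)
E
```

```text
[621.20875682  31.89314614 170.7245426 ] [572.7332092   22.0543098  245.91309613] [[ 0.539  0.466  0.702]
 [ 0.109  0.788 -0.606]
 [-0.835  0.403  0.373]]
[572.7332092   22.0543098  245.91309613]
-0.14, 0.016, 0.045, -0.0027, -0.0253, -0.0365, 100 |
-0.141, 0.016, 0.044, -0.0031, -0.0199, -0.0397, 100 |
-0.14, 0.016, 0.045, -0.0032, -0.0139, -0.0421, 100 |
-0.14, 0.015, 0.045, -0.003, -0.0077, -0.0437, 100 |
-0.141, 0.016, 0.044, -0.0026, -0.0015, -0.0444, 100 
--
-0.14, 0.016, 0.045, -0.0017, 0.0049, -0.0442, 100 |
-0.14, 0.016, 0.045, -0.0007, 0.0111, -0.0431, 100 |
-0.141, 0.016, 0.045, 0.0006, 0.017, -0.0411, 100 |
-0.14, 0.016, 0.044, 0.0021, 0.0225, -0.0383, 100 |
-0.14, 0.015, 0.045, 0.0039, 0.0275, -0.0348, 100 
--
-0.141, 0.016, 0.045, 0.0056, 0.0319, -0.0305, 100 |
-0.14, 0.016, 0.044, 0.0076, 0.0355, -0.0257, 100 |
-0.14, 0.016, 0.045, 0.0097, 0.0384, -0.0203, 100 |
-0.141, 0.016, 0.045, 0.0116, 0.0404, -0.0146, 100 |
-0.14, 0.016, 0.044, 0.0137, 0.0414, -0.0087, 100 
--
```

Run:
```python
from grasp import *
rows(TCP-HM@d*125,RT,15)
```

```text
-0.14, 0.016, 0.045, -0.0047, -0.0255, -0.0352, 100 |
-0.141, 0.016, 0.044, -0.005, -0.0201, -0.0385, 100 |
-0.14, 0.016, 0.045, -0.0052, -0.0143, -0.041, 100 |
-0.14, 0.015, 0.045, -0.0051, -0.0081, -0.0427, 100 |
-0.141, 0.016, 0.044, -0.0046, -0.0019, -0.0434, 100 
--
-0.14, 0.016, 0.045, -0.0039, 0.0044, -0.0433, 100 |
-0.14, 0.016, 0.045, -0.0028, 0.0105, -0.0424, 100 |
-0.141, 0.016, 0.045, -0.0016, 0.0165, -0.0405, 100 |
-0.14, 0.016, 0.044, -0.0001, 0.022, -0.0377, 100 |
-0.14, 0.015, 0.045, 0.0016, 0.0271, -0.0343, 100 
--
-0.141, 0.016, 0.045, 0.0034, 0.0315, -0.0302, 100 |
-0.14, 0.016, 0.044, 0.0053, 0.0352, -0.0254, 100 |
-0.14, 0.016, 0.045, 0.0073, 0.0381, -0.0201, 100 |
-0.141, 0.016, 0.045, 0.0094, 0.0402, -0.0146, 100 |
-0.14, 0.016, 0.044, 0.0113, 0.0413, -0.0086, 100 
--
```

>>> {"op": "apply_moves", "data": {
  "plan": [-0.14, 0.016, 0.045, -0.005, -0.0255, -0.035, 100, -0.14, 0.016, 0.045, -0.005, -0.02, -0.0385, 100, -0.14, 0.016, 0.045, -0.005, -0.0145, -0.041, 100, -0.14, 0.016, 0.045, -0.005, -0.008, -0.0425, 100, -0.14, 0.016, 0.044, -0.0045, -0.002, -0.0435, 100],
  "force": 30
}}

```text
clock: 0.72
eef_pos: [307.2, -338.5, 228.6]
eef_rot: [1.559, 1.337, -0.535]
wrist_force: [1.4, -0.9, 0.1]
finger_gap: 94.1
```

>>> {"op": "apply_moves", "data": {
  "plan": [-0.14, 0.016, 0.045, -0.004, 0.0045, -0.0435, 100, -0.14, 0.016, 0.045, -0.003, 0.0105, -0.0425, 100, -0.14, 0.016, 0.045, -0.0015, 0.0165, -0.0405, 100, -0.14, 0.016, 0.044, 0, 0.022, -0.0375, 100, -0.14, 0.016, 0.045, 0.0015, 0.027, -0.0345, 100]
}}

```text
clock: 1.35
eef_pos: [431.1, -159.7, 252.4]
eef_rot: [1.198, 1.133, -0.174]
wrist_force: [0.8, 0.5, -0.5]
finger_gap: 94.0
```

Run:
```python
from grasp import *
rows(TCP-HM@d*125,RT,6)
from cell import readout
print(readout.read_state()["joints"])
```

```text
-0.117, 0.013, 0.037, 0.0029, 0.0261, -0.025, 100 |
-0.116, 0.014, 0.037, 0.0043, 0.0287, -0.0217, 100 |
-0.117, 0.013, 0.037, 0.0056, 0.0308, -0.0182, 100 |
-0.116, 0.014, 0.036, 0.007, 0.0325, -0.0144, 100 |
-0.117, 0.013, 0.037, 0.0084, 0.0336, -0.0104, 100 
--
-0.117, 0.014, 0.037, 0.0097, 0.0343, -0.0064, 100 |
[-0.51961598 -0.19335571  1.98998976  0.17917466  0.93750833 -0.79420539]
```

>>> {"op": "apply_moves", "data": {
  "plan": [-0.117, 0.013, 0.037, 0.003, 0.026, -0.025, 100, -0.117, 0.014, 0.037, 0.0045, 0.0285, -0.0215, 100, -0.117, 0.013, 0.037, 0.0055, 0.031, -0.018, 100, -0.117, 0.014, 0.037, 0.007, 0.0325, -0.0145, 100, -0.117, 0.013, 0.037, 0.0085, 0.0335, -0.0105, 100]
}}

```text
clock: 1.98
eef_pos: [533.9, -12.4, 270.8]
eef_rot: [0.886, 1.008, 0.137]
wrist_force: [-0.3, -0.5, -0.8]
finger_gap: 94.1
```

>>> {"op": "apply_moves", "data": {
  "plan": [-0.117, 0.014, 0.037, 0.0095, 0.0345, -0.0065, 100, 0, 0, 0, 0, 0, 0, 100]
}}

```text
clock: 2.22
eef_pos: [554.2, 17.5, 274.5]
eef_rot: [0.825, 0.99, 0.201]
wrist_force: [0.2, 0.1, -0.1]
finger_gap: 93.7
```

Run:
```python
from grasp import *
from cell import readout,cams
rows(TCP-HM@d*125,RT,1)
rows(TCP,RT,5)
print(readout.read_state()["joints"])
for n in ("side","top"):
    c=cams.camera(n); i=c["image"][:,:,::-1]; x,y=(200,90) if n=="side" else (250,80)
    cv2.imwrite(f"pics/{n}1.png",cv2.resize(i[y:y+200,x:x+220],None,fx=3,fy=3,interpolation=cv2.INTER_CUBIC))
```

```text
-0, -0.001, 0, -0.0006, 0.0007, -0.0005, 100 |
-0, -0, 0, 0.0249, 0.0002, -0.0001, 100 |
-0, -0.001, 0, 0.0248, 0.0001, -0, 100 |
-0, 0, 0, 0.0249, 0.0002, -0.0001, 100 |
-0, -0, 0, 0.0249, 0.0001, -0.0001, 100 |
-0, -0, 0, 0.0249, 0.0002, -0.0001, 100 
--
[-0.11960065 -0.04315977  1.84955893  0.24537227  0.79344111 -1.1904498 ]
```

View pics/side1.png

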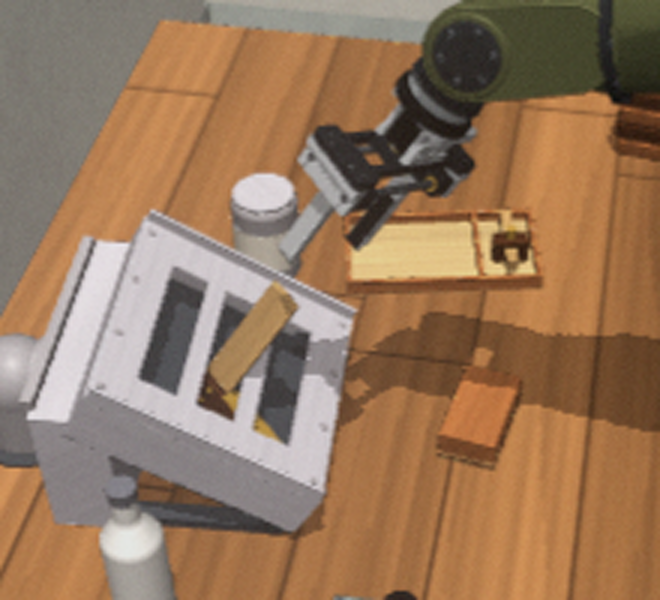

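View pics/top1.png

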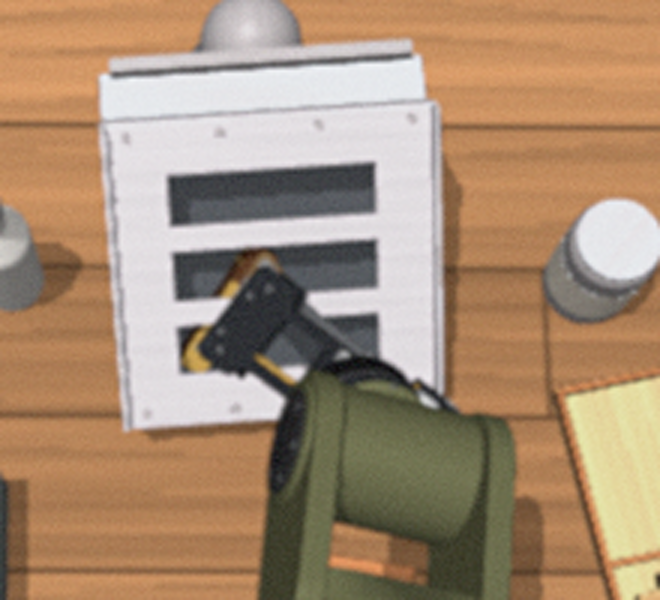

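The open jaws straddle the blade's direction (side view around (330,220), blade top at (287,295)). Advancing.

>>> {"op": "apply_moves", "data": {
  "plan": [0, 0, 0, 0.025, 0, 0, 100, 0, 0, 0, 0.025, 0, 0, 100, 0, 0, 0, 0.025, 0, 0, 100, 0, 0, 0, 0.025, 0, 0, 100, 0, 0, 0, 0.025, 0.0005, 0, 100]
}}

```text
clock: 2.95
eef_pos: [621.4, 29.3, 170.1]
eef_rot: [0.826, 0.99, 0.197]
wrist_force: [-0.3, -0.3, 0.4]
finger_gap: 93.6
```

Run:
```python
from grasp import *
from cell import readout,cams
rows(TCP,RT,1)
for n in ("side","top"):
    c=cams.camera(n); i=c["image"][:,:,::-1]; x,y=(200,90) if n=="side" else (270,110)
    cv2.imwrite(f"pics/{n}2.png",cv2.resize(i[y:y+170,x:x+180],None,fx=3.5,fy=3.5,interpolation=cv2.INTER_CUBIC))
```

```text
-0.004, 0.001, 0.002, -0.0004, 0.0022, -0.0015, 100 |
```

View pics/side2.png

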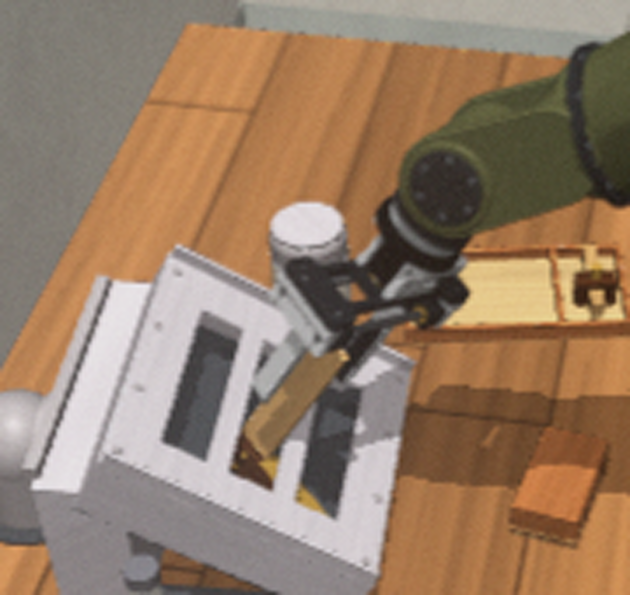

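View pics/top2.png

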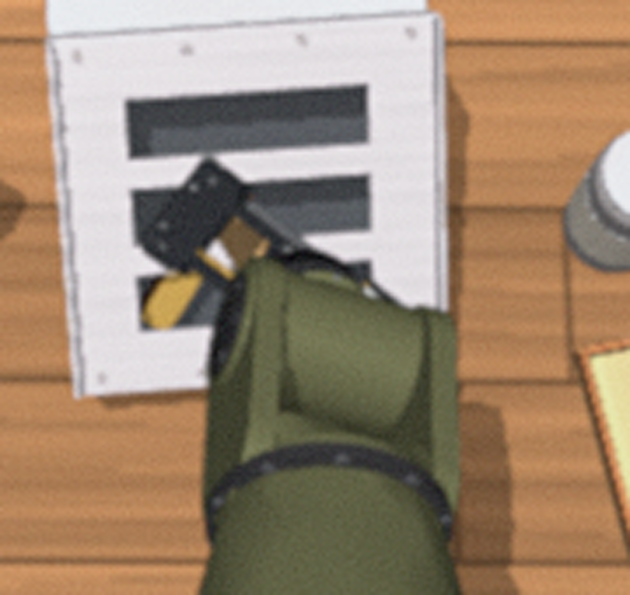

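The blade sits between the jaws. Closing.

>>> {"op": "apply_moves", "data": {
  "plan": [0, 0, 0, 0, 0.002, -0.0015, 60, 0, 0, 0, 0, 0, 0, 20, 0, 0, 0, 0, 0, 0, 0, 0, 0, 0, 0, 0, 0, 0, 0, 0, 0, 0, 0, 0, 0],
  "force": 30
}}

```text
clock: 3.68
eef_pos: [621.3, 32.7, 171.1]
eef_rot: [0.825, 0.989, 0.199]
wrist_force: [-0.1, -0.6, -0.8]
finger_gap: 47.5
```

>>> {"op": "apply_moves", "data": {
  "plan": [0, 0, 0, 0, 0, 0, 0, 0, 0, 0, 0, 0, 0, 0, 0, 0, 0, 0, 0, 0, 0, 0, 0, 0, 0, 0, 0, 0, 0, 0, 0, 0, 0, 0, 0]
}}

```text
clock: 4.3
eef_pos: [621.3, 32.8, 170.9]
eef_rot: [0.825, 0.989, 0.199]
wrist_force: [-0.4, 0.2, -0.3]
finger_gap: 8.0
```

Gripped: the gap reads 8.0 mm, the blade's thickness. Next I'll lift 10 mm and straighten, then turn.

```bash
cat > turn.py <<'E'
from h import *
ez=HM[:,2]
def tgt(ang,gx,gy,gz):
    # ang: direction angle of stock x in hood xy (rad)
    u=np.array([np.cos(ang),np.sin(ang),0]);v=np.cross([0,0,1],u)
    return HO+HM@np.array([gx,gy,gz-18.8]), tool(-ez,HM@(-v))
E
python3 - <<'E'
from turn import *
p,r=cur()
print("now hood TCP",(p-HO)@HM,"grasp",(p-r.apply([18.8,0,0])-HO)@HM, "x ax",HM.T@r.apply([1,0,0]),"y",HM.T@r.apply([0,1,0]))
a=np.radians(139)
p1,r1=tgt(a,0,9,77);P,Q=rows(p1,r1,4,f=0)
p2,r2=tgt(np.pi/2,0,-42,77);rows(p2,r2,10,P,Q,f=0)
E
```

```text
now hood TCP [-7.0037765   8.73692527 49.01666323] grasp [-8.02779894  7.51253024 67.74878097] x ax [ 0.05446928  0.0651274  -0.99638924] y [0.65992818 0.74651972 0.08487115]
-0.002, -0, -0.021, -0.0022, 0.0014, 0.0013, 0 |
-0.002, -0.001, -0.021, -0.0022, 0.0014, 0.0012, 0 |
-0.002, -0, -0.022, -0.0022, 0.0013, 0.0013, 0 |
-0.002, -0.001, -0.021, -0.0023, 0.0012, 0.0013, 0 |
0.086, 0, 0, -0, -0.0038, 0.0033, 0 |
0.085, 0, 0, -0, -0.0036, 0.0037, 0 |
0.086, 0, 0, -0, -0.0032, 0.004, 0 |
0.085, 0, 0, -0, -0.0029, 0.0042, 0 |
0.086, 0, 0, -0, -0.0025, 0.0044, 0 
--
0.085, 0, -0, -0, -0.0021, 0.0047, 0 |
0.086, 0, -0, -0, -0.0017, 0.0048, 0 |
0.085, 0, -0, -0, -0.0013, 0.0049, 0 |
0.086, 0, -0, -0, -0.0009, 0.005, 0 |
0.085, 0, -0, -0, -0.0004, 0.0051, 0 
--
```

>>> {"op": "apply_moves", "data": {
  "plan": [-0.002, 0, -0.021, -0.0022, 0.0014, 0.0013, 0, -0.002, 0, -0.021, -0.0022, 0.0014, 0.0012, 0, -0.002, 0, -0.021, -0.0022, 0.0013, 0.0013, 0, -0.002, 0, -0.021, -0.0022, 0.0012, 0.0013, 0, 0, 0, 0, 0, 0, 0, 0]
}}

```text
clock: 4.92
eef_pos: [622.9, 33.3, 182.4]
eef_rot: [0.719, 1.048, 0.085]
wrist_force: [-0.1, 0.2, -1.9]
finger_gap: 7.8
```

Run:
```python
from turn import *
from cell import cams
p,r=cur()
print("grasp",(p-r.apply([18.8,0,0])-HO)@HM, "x ax",HM.T@r.apply([1,0,0]),"y",HM.T@r.apply([0,1,0]))
for n in ("side","top"):
    c=cams.camera(n); i=c["image"][:,:,::-1]; cv2.imwrite(f"pics/{n}3f.png",i);x,y=(220,150) if n=="side" else (280,130)
    cv2.imwrite(f"pics/{n}3.png",cv2.resize(i[y:y+110,x:x+110],None,fx=6,fy=5,interpolation=cv2.INTER_CUBIC))
```

```text
grasp [ 0.13234436  9.13814558 76.88133272] x ax [-7.38801238e-04  2.31111555e-03 -9.99997056e-01] y [0.65595347 0.75480027 0.00125982]
```

View pics/side3.png

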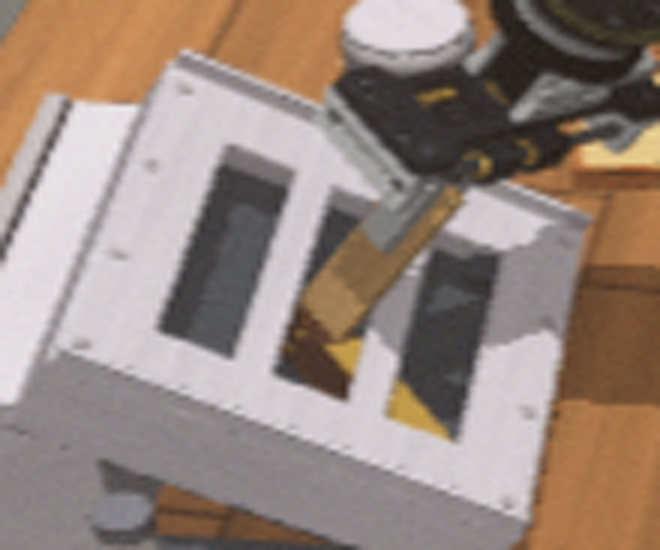

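View pics/top3.png

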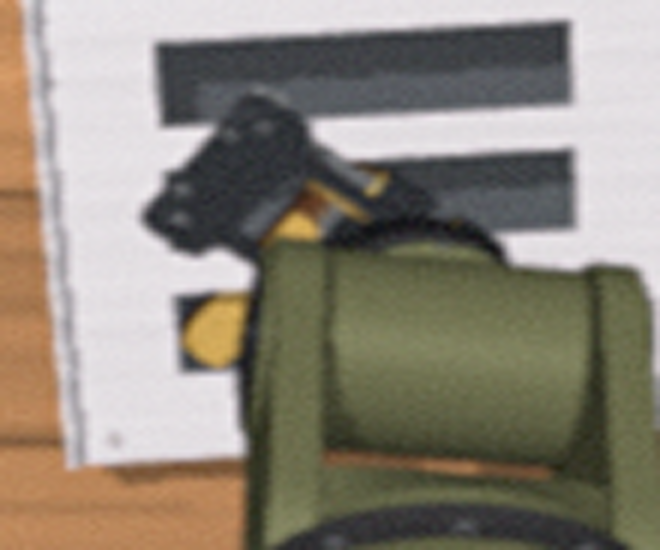

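Held and lifted: the wrist reads about -1.5 N in z, which matches the weight. Next is the turn.

>>> {"op": "apply_moves", "data": {
  "plan": [0.086, 0, 0, 0, -0.0038, 0.0033, 0, 0.085, 0, 0, 0, -0.0036, 0.0037, 0, 0.086, 0, 0, 0, -0.0032, 0.004, 0, 0.085, 0, 0, 0, -0.0029, 0.0042, 0, 0.086, 0, 0, 0, -0.0025, 0.0044, 0]
}}

```text
clock: 5.65
eef_pos: [624.7, 7.4, 181.9]
eef_rot: [1.151, 1.048, 0.085]
wrist_force: [-0.7, -0.2, -0.6]
finger_gap: 8.0
```

>>> {"op": "apply_moves", "data": {
  "plan": [0.085, 0, 0, 0, -0.0021, 0.0047, 0, 0.086, 0, 0, 0, -0.0017, 0.0048, 0, 0.085, 0, 0, 0, -0.0013, 0.0049, 0, 0.086, 0, 0, 0, -0.0009, 0.005, 0, 0.085, 0, 0, 0, -0.0004, 0.005, 0]
}}

```text
clock: 6.28
eef_pos: [626.8, -17.9, 181.9]
eef_rot: [1.578, 1.048, 0.085]
wrist_force: [-0.0, -0.3, -0.6]
finger_gap: 7.8
```

>>> {"op": "apply_moves", "data": {
  "plan": [0, 0, 0, 0, 0, 0, 0]
}}

```text
clock: 6.4
eef_pos: [626.8, -17.9, 182.0]
eef_rot: [1.574, 1.048, 0.084]
wrist_force: [0.3, 0.6, -1.2]
finger_gap: 8.1
```

```bash
cat > snap.py <<'E'
from h import *
def snap(k,b_s,b_t,f=5):
    from cell import cams
    for n,b in (("side",b_s),("top",b_t)):
        if b is None: continue
        i=cams.camera(n)["image"][:,:,::-1]; cv2.imwrite(f"pics/{n}{k}f.png",i); x,y,w,h=b
        cv2.imwrite(f"pics/{n}{k}.png",cv2.resize(i[y:y+h,x:x+w],None,fx=f,fy=f,interpolation=cv2.INTER_CUBIC))
E
python3 - <<'E'
from turn import *
from snap import *
p,r=cur()
print("grasp",(p-r.apply([18.8,0,0])-HO)@HM, "x ax",HM.T@r.apply([1,0,0]),"y",HM.T@r.apply([0,1,0]))
snap(4,(220,150,110,110),(280,110,110,110),6)
E
```

```text
grasp [ -0.24589256 -42.27375048  76.63737978] x ax [-0.00103657  0.00202567 -0.99999741] y [ 9.99999462e-01 -4.64365025e-05 -1.03666663e-03]
```

View pics/side4.png

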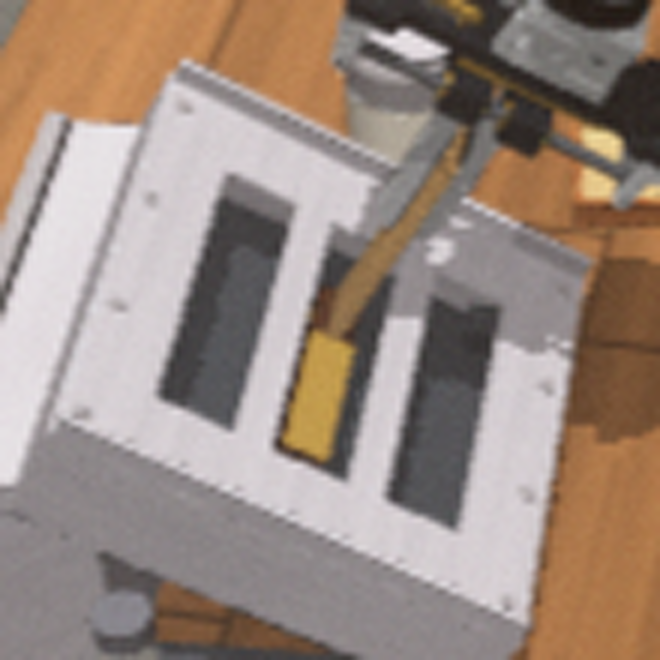

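View pics/top4.png

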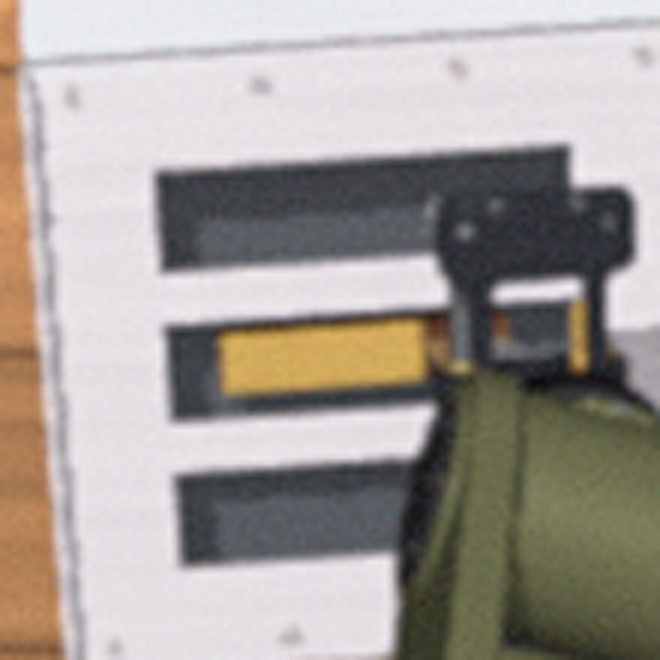

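Run:
```python
from turn import *
n=HM[:,2]
for z in (-18.,):
    t=cr([(220,336),(424,320),(424,378),(222,397)],280,110,6)
    print("top",((T.onplane(t,HO+z*n,n)-HO)@HM).round(1))
    s=cr([(312,333),(356,346),(326,462),(282,447)],220,150,6)
    print("side",((S.onplane(s,HO+z*n,n)-HO)@HM).round(1))
t=cr([(166,330),(174,420),(586,300),(590,380)],280,110,6)
print("slot top",((T.onplane(t,HO,n)-HO)@HM).round(1))
s=cr([(333,228),(400,250),(348,478),(278,448)],220,150,6)
print("slot side",((S.onplane(s,HO,n)-HO)@HM).round(1))
```

```text
top [[ 10.7  61.2 -18. ]
 [ 11.4 -24.3 -18. ]
 [-12.9 -23.2 -18. ]
 [-15.   62.  -18. ]]
side [[ 13.2 -17.8 -18. ]
 [-11.4 -22.9 -18. ]
 [-10.5  62.5 -18. ]
 [ 13.4  65.5 -18. ]]
slot top [[ 17.7  83.6   0. ]
 [-19.8  82.9   0. ]
 [ 18.1 -89.5   0. ]
 [-15.2 -90.4  -0. ]]
slot side [[ 21.1 -78.4   0. ]
 [-17.4 -85.6  -0. ]
 [-18.4  83.4   0. ]
 [ 19.8  84.2  -0. ]]
```

The stock is aligned with the slot (0 ± 1°, centred within 2 mm). Drawing it out slowly along the face normal.

>>> {"op": "apply_moves", "data": {
  "plan": [0, 0, 0, -0.01, 0, 0, 0, 0, 0, 0, -0.01, 0, 0, 0, 0, 0, 0, -0.01, 0, 0, 0, 0, 0, 0, -0.01, 0, 0, 0, 0, 0, 0, -0.01, 0, 0, 0]
}}

```text
clock: 7.12
eef_pos: [601.8, -19.7, 226.3]
eef_rot: [1.574, 1.048, 0.084]
wrist_force: [0.0, -0.0, -2.0]
finger_gap: 8.0
```

>>> {"op": "apply_moves", "data": {
  "plan": [0, 0, 0, -0.015, 0, 0, 0, 0, 0, 0, -0.015, 0, 0, 0, 0, 0, 0, -0.02, 0, 0, 0, 0, 0, 0, -0.02, 0, 0, 0, 0, 0, 0, -0.02, 0, 0, 0]
}}

```text
clock: 7.75
eef_pos: [556.6, -23.5, 304.8]
eef_rot: [1.574, 1.048, 0.084]
wrist_force: [1.4, 0.2, -0.7]
finger_gap: 7.7
```

Run:
```python
from turn import *
from snap import *
p,r=cur()
print(p,"grasp",(p-r.apply([18.8,0,0])-HO)@HM, "x ax",HM.T@r.apply([1,0,0]),"y",HM.T@r.apply([0,1,0]))
from cell import readout
print(readout.read_state()["joints"])
snap(5,(200,80,160,160),(260,110,150,150),4)
```

```text
[556.63344155 -23.50264492 304.79574259] grasp [ 1.86794664e-01 -4.22174710e+01  2.18223415e+02] x ax [-3.64767429e-04  1.90935824e-03 -9.99998111e-01] y [ 9.99999925e-01  1.31868480e-04 -3.64516306e-04]
[-0.16893016 -0.03532051  1.75290902  0.15763305  0.92064895 -0.31283576]
```

View pics/side5.png

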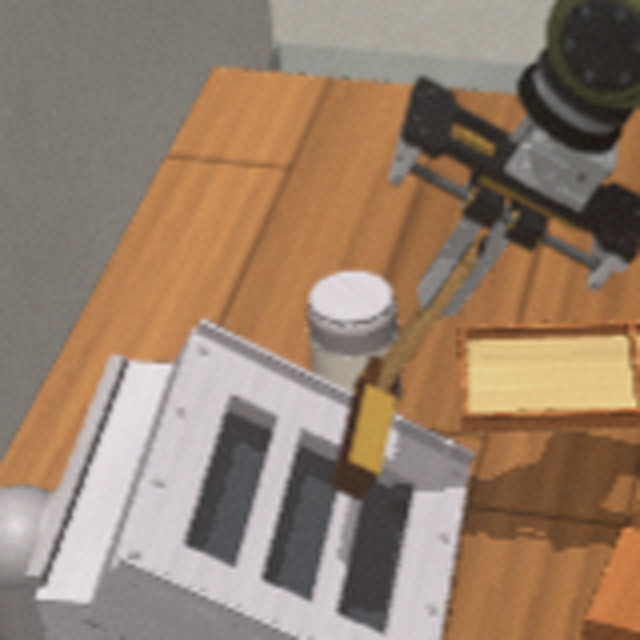

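View pics/top5.png

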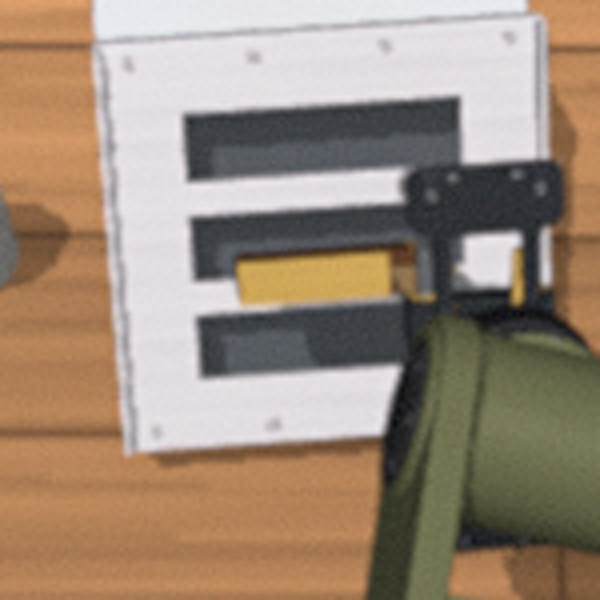

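Run:
```python
import cv2
i=cv2.imread("pics/side0.png")[145:205,300:400]
cv2.imwrite("pics/s_tray.png",cv2.resize(i,None,fx=8,fy=8,interpolation=cv2.INTER_CUBIC))
i=cv2.imread("pics/top0.png")[195:305,425:515]
cv2.imwrite("pics/t_tray2.png",cv2.resize(i,None,fx=5,fy=5,interpolation=cv2.INTER_CUBIC))
```

```text
(no output)
```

View pics/s_tray.png

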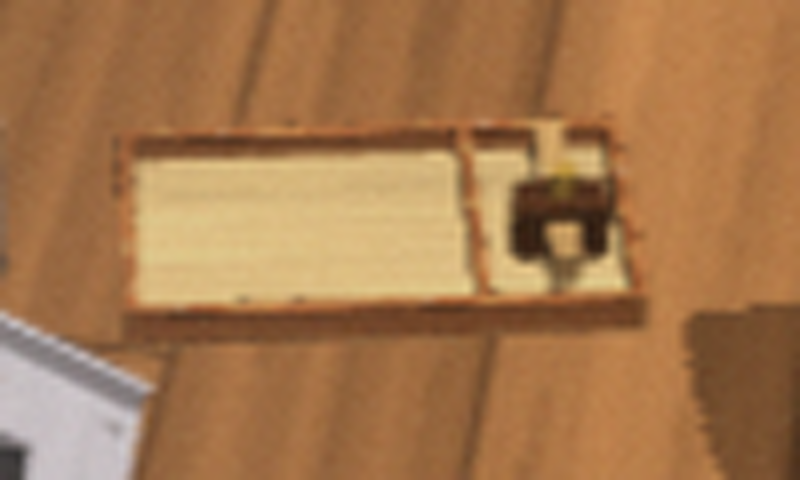

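View pics/t_tray2.png

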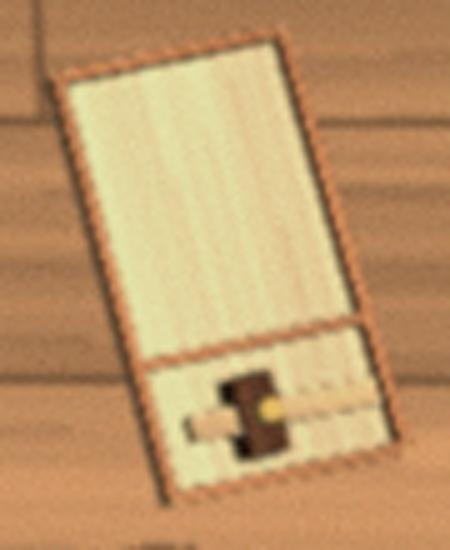

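Run:
```python
from h import *
tp=cr([(55,75),(288,28),(403,450),(166,505)],425,195,5)
sp=cr([(120,312),(118,132),(615,118),(645,298)],300,145,8)
obj=np.array([(118,66,20),(118,-66,20),(-118,-66,20),(-118,66,20)],float)
def res(v,w):
    M=R.from_euler("z",v[2]).as_matrix();P=np.array([v[0],v[1],0])+obj@M.T;r=[]
    if w&1:r.append((T.proj(P)-tp).ravel())
    if w&2:r.append((S.proj(P)-sp).ravel())
    return np.concatenate(r)
for w in (1,2,3):
    s=least_squares(res,[480,-316,.2],args=(w,));v=s.x;print(w,v,np.abs(s.fun).max(), "place",v[0]+35*np.cos(v[2]),v[1]+35*np.sin(v[2]))
```

```text
1 [ 4.80956703e+02 -3.17910229e+02  2.03171248e-01] 1.2033926245480302 place 515.2368097263901 -310.848056371403
2 [ 4.85764861e+02 -3.17467191e+02  2.10380636e-01] 0.26871114915621774 place 519.9931629471538 -310.1580654514368
3 [ 4.82610372e+02 -3.17810919e+02  2.04916972e-01] 1.1809545495235625 place 516.878098113654 -310.6889134659598
```

```bash
cat > place.py <<'E'
from h import *
yaw=.205;tx=np.array([np.cos(yaw),np.sin(yaw),0]);ty=np.array([-np.sin(yaw),np.cos(yaw),0])
PL=np.array([517,-310.7,6.])
RP=tool(np.array([0,0,-1.]),-ty)
def tp(z): return np.array([*(PL-42*tx)[:2],z])
E
python3 - <<'E'
from place import *
rows(tp(250),RP,14,f=0)
E
```

```text
0.101, -0.027, -0.031, -0.0003, -0.0085, 0.0206, 0 |
0.1, -0.027, -0.03, 0.0005, -0.0064, 0.0213, 0 |
0.101, -0.028, -0.031, 0.0012, -0.0041, 0.0218, 0 |
0.101, -0.027, -0.031, 0.002, -0.0019, 0.0221, 0 |
0.101, -0.027, -0.031, 0.0025, 0.0004, 0.0222, 0 
--
0.1, -0.027, -0.03, 0.0032, 0.0027, 0.0218, 0 |
0.101, -0.027, -0.031, 0.0035, 0.0049, 0.0214, 0 |
0.101, -0.028, -0.031, 0.004, 0.0073, 0.0207, 0 |
0.101, -0.027, -0.03, 0.0043, 0.0094, 0.0198, 0 |
0.1, -0.027, -0.031, 0.0044, 0.0114, 0.0185, 0 
--
0.101, -0.027, -0.031, 0.0046, 0.0134, 0.0172, 0 |
0.101, -0.027, -0.031, 0.0046, 0.0152, 0.0156, 0 |
0.101, -0.028, -0.03, 0.0045, 0.0168, 0.0139, 0 |
0.1, -0.027, -0.031, 0.0043, 0.0183, 0.012, 0 |
```

>>> {"op": "apply_moves", "data": {
  "plan": [0.101, -0.027, -0.031, 0, -0.0085, 0.0205, 0, 0.1, -0.027, -0.03, 0.0005, -0.0065, 0.0215, 0, 0.101, -0.028, -0.031, 0.001, -0.004, 0.022, 0, 0.101, -0.027, -0.031, 0.002, -0.002, 0.022, 0, 0.101, -0.027, -0.031, 0.0025, 0.0005, 0.022, 0]
}}

```text
clock: 8.48
eef_pos: [528.1, -129.7, 282.8]
eef_rot: [1.84, 1.22, -0.184]
wrist_force: [-0.2, -0.2, -2.1]
finger_gap: 8.0
```

>>> {"op": "apply_moves", "data": {
  "plan": [0.1, -0.027, -0.03, 0.003, 0.0025, 0.022, 0, 0.101, -0.027, -0.031, 0.0035, 0.005, 0.0215, 0, 0.101, -0.028, -0.031, 0.004, 0.0075, 0.0205, 0, 0.101, -0.027, -0.03, 0.0045, 0.0095, 0.02, 0, 0.1, -0.027, -0.031, 0.0045, 0.0115, 0.0185, 0]
}}

```text
clock: 9.1
eef_pos: [499.1, -235.7, 262.6]
eef_rot: [2.089, 1.413, -0.447]
wrist_force: [-0.4, 0.2, -2.1]
finger_gap: 7.6
```

>>> {"op": "apply_moves", "data": {
  "plan": [0.101, -0.027, -0.031, 0.0045, 0.0135, 0.017, 0, 0.101, -0.027, -0.031, 0.0045, 0.015, 0.0155, 0, 0.101, -0.028, -0.03, 0.0045, 0.017, 0.014, 0, 0.1, -0.027, -0.031, 0.0045, 0.0185, 0.012, 0, 0, 0, 0, 0, 0, 0, 0]
}}

```text
clock: 9.72
eef_pos: [476.0, -320.8, 245.8]
eef_rot: [-0.511, 1.565, 2.834]
wrist_force: [0.1, 0.3, -1.8]
finger_gap: 7.8
```

Run:
```python
from place import *
from snap import *
rows(tp(250),RP,1,f=0)
snap(6,(280,60,120,120),(390,170,140,140),5)
```

```text
-0.001, 0.005, 0.003, -0.0042, -0.0015, -0.0001, 0 |
```

View pics/side6.png

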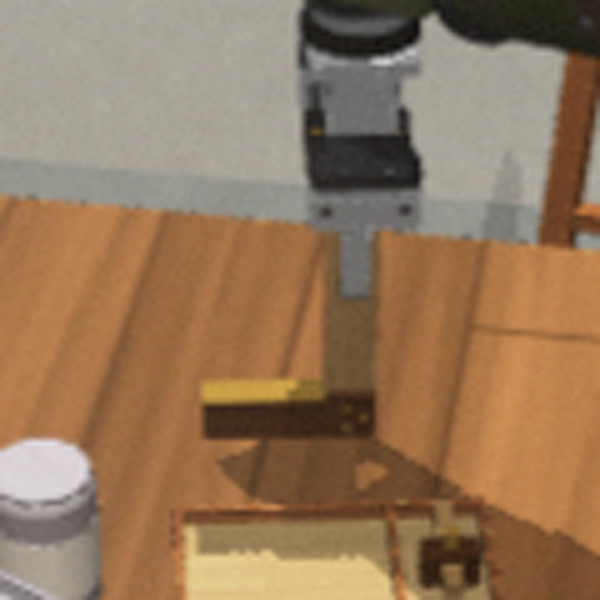

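View pics/top6.png

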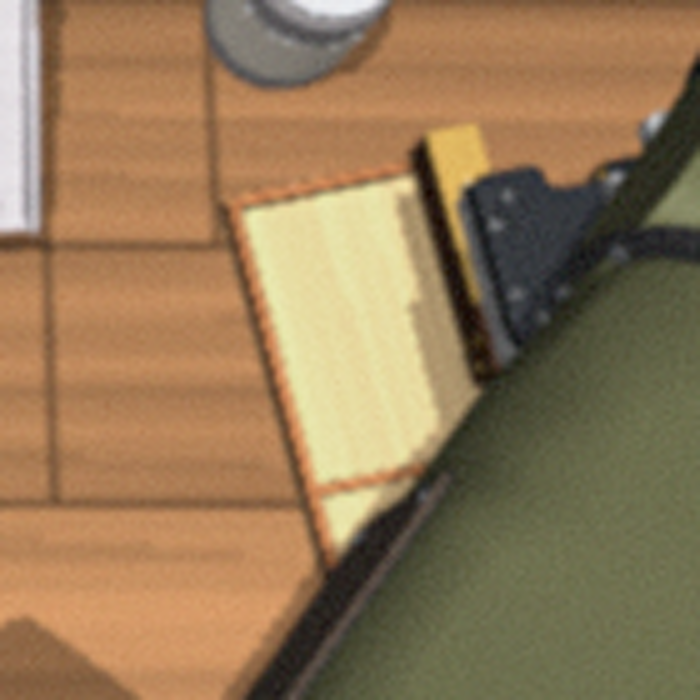

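Run:
```python
from place import *
p,r=cur()
o=p+12*ty
s=cr([(203,437),(375,437),(203,402),(330,401),(375,232),(327,390),(335,232)],280,60,5)
P=S.onplane(s,o,ty)-p
print("alongx",(P@tx).round(1),"z",P[:,2].round(1))
o=p+4*ty
P=S.onplane(s[3:],o,ty)-p
print("blade alongx",(P@tx).round(1),"z",P[:,2].round(1))
```

```text
alongx [104.3 -16.  103.8  16.2 -10.3  18.5  15.8] z [-106.2 -109.4  -76.7  -78.1   53.7  -68.9   54.4]
blade alongx [ 15.7 -11.   17.9  15.2] z [-83.9  48.8 -74.6  49.4]
```

Upright and nearly level (free end about 1–1.5° high, within noise). Lowering to just above the floor.

>>> {"op": "apply_moves", "data": {
  "plan": [-0.001, 0.005, 0.003, 0.025, -0.0015, 0, 0, 0, 0, 0, 0.025, 0, 0, 0, 0, 0, 0, 0.025, 0, 0, 0, 0, 0, 0, 0.025, 0, 0, 0, 0, 0, 0, 0.018, 0, 0, 0]
}}

```text
clock: 10.45
eef_pos: [476.2, -317.6, 128.5]
eef_rot: [2.274, 1.569, -0.659]
wrist_force: [0.6, -0.5, -1.9]
finger_gap: 8.0
```

>>> {"op": "apply_moves", "data": {
  "plan": [0, 0, 0, 0, 0, 0, 0]
}}

```text
clock: 10.58
eef_pos: [475.9, -317.7, 128.5]
eef_rot: [2.155, 1.57, -0.779]
wrist_force: [0.6, -0.5, -1.4]
finger_gap: 7.9
```

Run:
```python
from place import *
from snap import *
rows(tp(118),RP,1,f=0); print(cur()[0])
snap(7,(290,90,110,110),(400,170,130,130),6)
```

```text
0.003, -0, -0, 0.0105, 0.0015, 0.0003, 0 |
[ 475.88022038 -317.70756826  128.4687184 ]
```

View pics/side7.png

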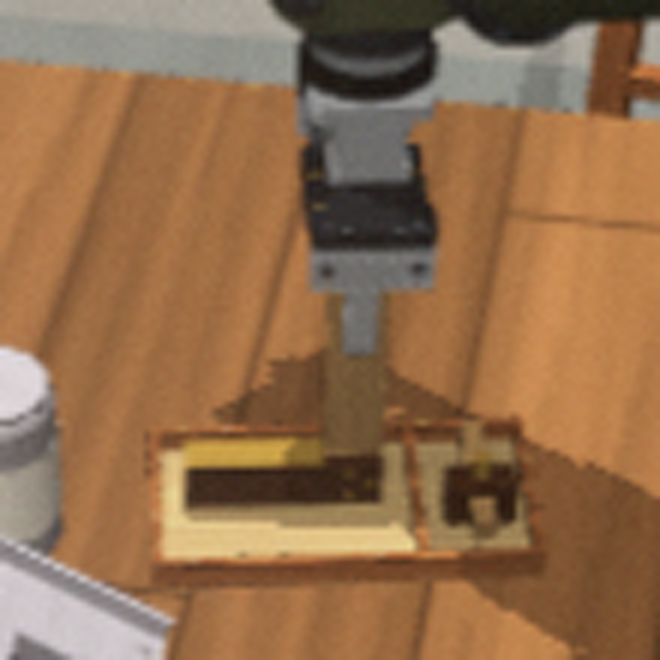

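View pics/top7.png

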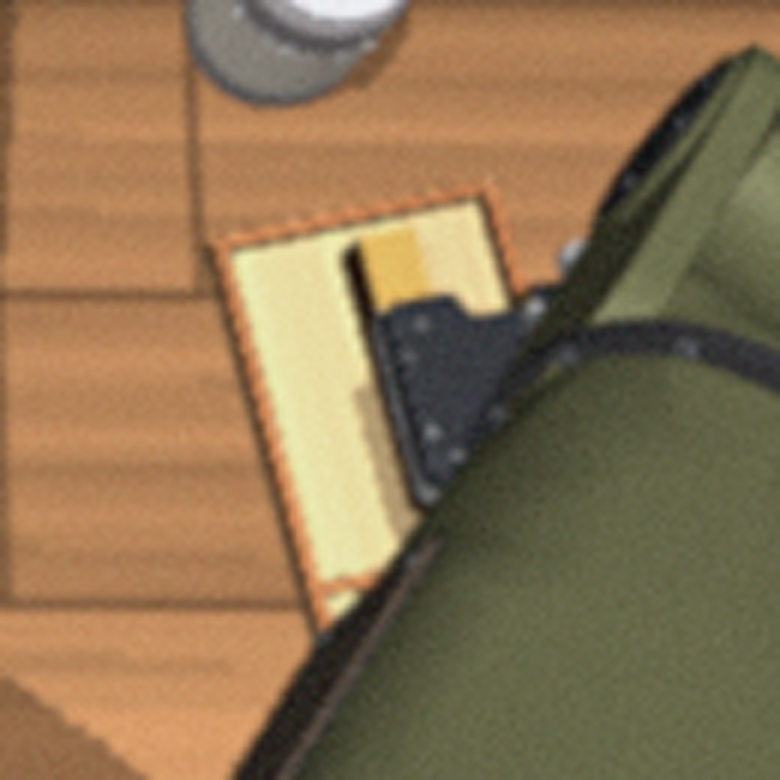

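The stock is inside the large compartment with margin all round. Lowering in small steps while watching the force.

>>> {"op": "apply_moves", "data": {
  "plan": [0, 0, 0, 0.004, 0, 0, 0, 0, 0, 0, 0.003, 0, 0, 0, 0, 0, 0, 0.001, 0, 0, 0, 0, 0, 0, 0.001, 0, 0, 0]
}}

```text
clock: 11.18
eef_pos: [476.1, -318.5, 120.3]
eef_rot: [2.221, 1.569, -0.714]
wrist_force: [-1.1, 0.7, -1.5]
finger_gap: 7.8
```

>>> {"op": "apply_moves", "data": {
  "plan": [0, 0, 0, 0.001, 0, 0, 0, 0, 0, 0, 0, 0, 0, 0]
}}

```text
clock: 11.42
eef_pos: [476.1, -318.4, 119.2]
eef_rot: [2.229, 1.569, -0.706]
wrist_force: [-0.4, -0.9, -1.3]
finger_gap: 7.7
```

>>> {"op": "apply_moves", "data": {
  "plan": [0, 0, 0, 0.001, 0, 0, 0, 0, 0, 0, 0, 0, 0, 0]
}}

```text
clock: 11.68
eef_pos: [476.0, -318.4, 118.2]
eef_rot: [2.204, 1.569, -0.731]
wrist_force: [0.5, 0.2, -1.3]
finger_gap: 7.8
```

>>> {"op": "apply_moves", "data": {
  "plan": [0, 0, 0, 0.001, 0, 0, 0, 0, 0, 0, 0, 0, 0, 0]
}}

```text
clock: 11.92
eef_pos: [476.1, -318.4, 117.2]
eef_rot: [2.211, 1.569, -0.724]
wrist_force: [0.5, 0.1, -1.3]
finger_gap: 7.8
```

>>> {"op": "apply_moves", "data": {
  "plan": [0, 0, 0, 0.001, 0, 0, 0, 0, 0, 0, 0, 0, 0, 0]
}}

```text
clock: 12.18
eef_pos: [476.1, -318.4, 116.2]
eef_rot: [2.218, 1.569, -0.717]
wrist_force: [-1.2, 0.4, -2.6]
finger_gap: 8.4
```

>>> {"op": "apply_moves", "data": {
  "plan": [0, 0, 0, 0.001, 0, 0, 0, 0, 0, 0, 0, 0, 0, 0]
}}

```text
clock: 12.42
eef_pos: [476.1, -318.4, 115.2]
eef_rot: [2.205, 1.569, -0.73]
wrist_force: [-0.5, -0.1, -1.7]
finger_gap: 7.3
```

>>> {"op": "apply_moves", "data": {
  "plan": [0, 0, 0, 0.001, 0, 0, 0, 0, 0, 0, 0, 0, 0, 0]
}}

```text
clock: 12.68
eef_pos: [476.2, -318.5, 114.4]
eef_rot: [2.217, 1.568, -0.718]
wrist_force: [0.1, 0.7, -0.0]
finger_gap: 8.2
```

>>> {"op": "apply_moves", "data": {
  "plan": [0, 0, 0, 0.001, 0, 0, 0, 0, 0, 0, 0, 0, 0, 0]
}}

```text
clock: 12.92
eef_pos: [476.3, -318.5, 114.3]
eef_rot: [2.28, 1.568, -0.655]
wrist_force: [-1.6, 1.7, 10.0]
finger_gap: 8.1
```

>>> {"op": "apply_moves", "data": {
  "plan": [0, 0, 0, 0.001, 0, 0, 0, 0, 0, 0, 0, 0, 0, 0]
}}

```text
clock: 13.18
eef_pos: [476.7, -318.4, 114.2]
eef_rot: [2.392, 1.567, -0.543]
wrist_force: [-3.6, 4.2, 17.1]
finger_gap: 8.3
```

Contact, at 17 N. I'll back off most of that and check that it stands flush.

>>> {"op": "apply_moves", "data": {
  "plan": [0, 0, 0, -0.0015, 0, 0, 0, 0, 0, 0, 0, 0, 0, 0],
  "force": 10
}}

```text
clock: 13.42
eef_pos: [476.3, -318.5, 114.2]
eef_rot: [2.296, 1.568, -0.639]
wrist_force: [0.2, 0.8, 5.7]
finger_gap: 8.0
```

Run:
```python
from place import *
from snap import *
from cell import readout
s=readout.read_state();print(s["wrist_force"],s["moment"])
snap(8,(290,100,110,110),None,6)
```

```text
[0.22255978 0.77318284 5.67903538] [0.43638612 0.28569888 0.03346927]
```

View pics/side8.png

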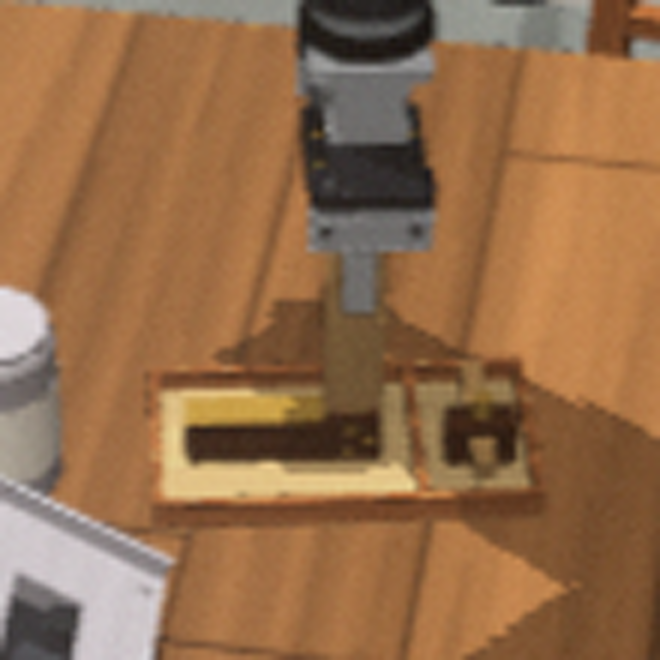

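>>> {"op": "apply_moves", "data": {
  "plan": [0, 0, 0, -0.0006, 0, 0, 0, 0, 0, 0, 0, 0, 0, 0],
  "force": 3
}}

```text
clock: 13.72
eef_pos: [476.1, -318.5, 114.2]
eef_rot: [2.212, 1.569, -0.723]
wrist_force: [0.6, -0.3, 1.5]
finger_gap: 7.9
```

>>> {"op": "apply_moves", "data": {
  "plan": [0, 0, 0, 0, 0, 0, 9, 0, 0, 0, 0, 0, 0, 10, 0, 0, 0, 0, 0, 0, 11, 0, 0, 0, 0, 0, 0, 13]
}}

```text
clock: 14.22
eef_pos: [476.1, -318.4, 114.3]
eef_rot: [2.206, 1.569, -0.729]
wrist_force: [0.1, 0.7, -0.3]
finger_gap: 12.4
```

Run:
```python
from snap import *
snap(9,(290,100,110,110),None,6)
```

```text
(no output)
```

View pics/side9.png

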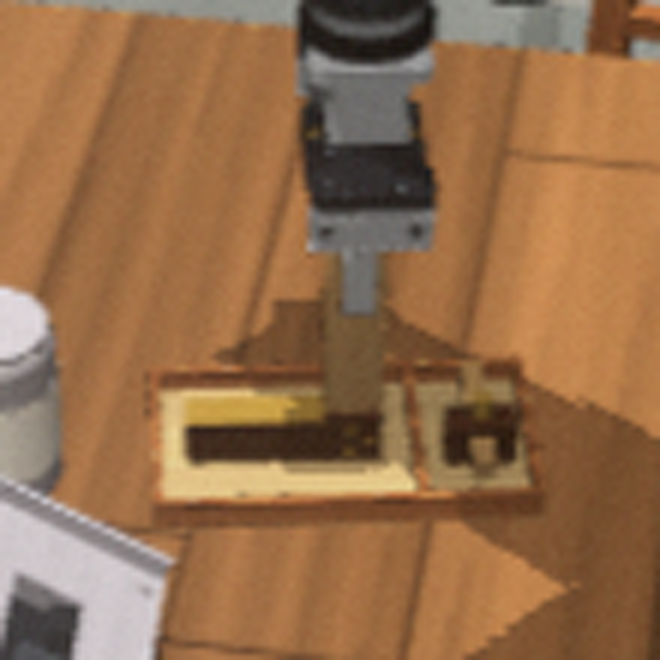

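Released at 12.4 mm, and it still stands in place. Opening further and withdrawing upward.

>>> {"op": "apply_moves", "data": {
  "plan": [0, 0, 0, 0, 0, 0, 45, 0, 0, 0, 0, 0, 0, 45, 0, 0, 0, 0, 0, 0, 45, 0, 0, 0, -0.01, 0, 0, 45, 0, 0, 0, -0.02, 0, 0, 45]
}}

```text
clock: 14.9
eef_pos: [475.8, -318.2, 144.8]
eef_rot: [2.169, 1.57, -0.766]
wrist_force: [0.9, -0.4, -0.2]
finger_gap: 42.1
```

>>> {"op": "apply_moves", "data": {
  "plan": [0, 0, 0, -0.03, 0, 0, 45, 0, 0, 0, -0.03, 0, 0, 45, 0, 0, 0, -0.03, 0, 0, 45, 0, 0, 0, -0.03, 0, 0, 45, 0, 0, 0, -0.03, 0, 0, 45]
}}

```text
clock: 15.52
eef_pos: [475.7, -318.1, 296.2]
eef_rot: [2.237, 1.568, -0.698]
wrist_force: [-0.1, -0.2, -0.1]
finger_gap: 42.5
```

Run:
```python
from snap import *
print(cur()[0])
snap("10",(280,90,120,110),(180,170,330,130),2)
from cell import readout
print(readout.read_state()["joints"])
i=cv2.imread("pics/side10f.png");cv2.imwrite("pics/side10.png",cv2.resize(i[90:200,280:400],None,fx=6,fy=6,interpolation=cv2.INTER_CUBIC))
```

```text
[ 475.67976122 -318.06892387  296.20022959]
[-6.53317417e-01  2.97042622e-01  1.31176377e+00 -9.50316716e-05
  1.52486501e+00  7.10895599e-01]
```

View pics/side10.png

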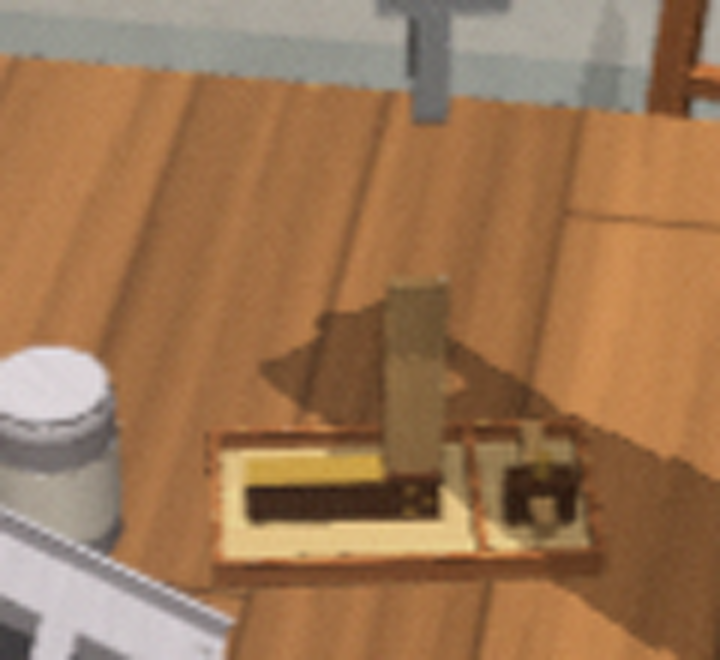

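The square stands upright in the large compartment, clear of the jaws. Next, the starter's pose.

Run:
```python
from h import *
tp=cr([(118,122),(488,118),(488,452),(110,452),(137,140),(330,137),(325,392),(127,392),(198,503),(247,503),(403,285)],180,220,7)
obj=np.array([(62,68,66),(62,-68,66),(-62,-68,66),(-62,68,66),(50,54,90),(50,-14,90),(-42,-14,90),(-42,54,90),(-80,29,90),(-80,11,90),(-5,-42,96)],float)
sp=cr([(150,95),(455,132),(410,412),(90,375),(160,170),(392,197),(365,345),(122,318),(480,268),(474,308)],290,275,7)
so=np.array([(62,-68,66),(-62,-68,66),(-62,68,66),(62,68,66),(50,-14,90),(-42,-14,90),(-42,54,90),(50,54,90),(-80,11,90),(-80,29,90)],float)
def res(v,w):
    M=R.from_euler("z",v[2]).as_matrix();t=np.array([v[0],v[1],0]);r=[]
    if w&1:r.append((T.proj(t+obj@M.T)-tp).ravel())
    if w&2:r.append((S.proj(t+so@M.T)-sp).ravel())
    return np.concatenate(r)
for w in (1,2,3):
    s=least_squares(res,[435,325,0],args=(w,),loss="soft_l1");v=s.x;print(w,v,np.abs(s.fun).max())
    print(s.fun.reshape(-1,2).round(1).tolist())
M=R.from_euler("z",v[2]).as_matrix();t=np.array([v[0],v[1],0])
for n,q in (("tab",(-68,20,86)),("hinge",(50,20,90)),("button",(-3,20,84))): print(n,t+M@q)
```

```text
1 [4.33589109e+02 3.23654262e+02 2.12648490e-02] 1.201248178999947
[[-0.1, -0.4], [0.5, -0.6], [-0.2, 0.4], [-0.8, 1.2], [0.2, -0.3], [-0.0, -0.3], [-0.2, 0.1], [0.3, 0.5], [-0.1, 0.0], [0.3, -0.1], [-0.0, -0.1]]
2 [4.36027587e+02 3.26179433e+02 1.84379236e-02] 1.7697953669489834
[[0.1, -0.9], [0.4, -0.6], [0.5, 1.8], [-0.8, 0.6], [-0.9, -0.4], [-0.2, 0.1], [0.2, 0.6], [-0.2, -0.2], [0.3, -0.4], [0.4, -0.3]]
3 [4.34698696e+02 3.24456003e+02 1.93699639e-02] 1.282605067907184
[[-0.4, -0.9], [0.3, -1.0], [-0.5, -0.0], [-1.2, 0.7], [-0.1, -0.8], [-0.3, -0.7], [-0.5, -0.4], [-0.0, -0.0], [-0.5, -0.4], [-0.1, -0.5], [-0.3, -0.6], [0.7, -1.3], [0.9, -1.1], [1.1, 1.3], [-0.2, 0.1], [-0.3, -0.8], [0.4, -0.3], [0.8, 0.1], [0.4, -0.7], [0.9, -0.9], [1.0, -0.8]]
tab [366.32407693 343.13517606  86.        ]
hinge [484.30194109 345.42068888  90.        ]
button [431.31188346 344.39414499  84.        ]
```

```bash
cat > cov.py <<'E'
from h import *
SY=.0194;SM=R.from_euler("z",SY).as_matrix();SO=np.array([434.7,324.5,0])
def SP(x,y,z): return SO+SM@np.array([x,y,z],float)
RS=tool(np.array([0,0,-1.]),-SM[:,1])
def tabtcp(th,dx=0,dz=0):
    x=-118*np.cos(th)-4*np.sin(th);z=118*np.sin(th)-4*np.cos(th)
    return SP(50+x+dx,20,90+z-18.8+dz)
E
python3 - <<'E'
from cov import *
print(tabtcp(0))
rows(tabtcp(0)+[0,0,110],RS,13,f=45)
E
```

```text
[366.32482018 343.17711927  67.2       ]
0.014, -0, -0, 0.009, -0.0516, -0.0021, 45 |
0.015, -0.001, -0.001, 0.009, -0.0517, -0.0014, 45 |
0.014, -0, -0, 0.0091, -0.0516, -0.0006, 45 |
0.015, -0.001, -0.001, 0.0091, -0.0516, 0.0001, 45 |
0.014, -0, -0, 0.0091, -0.0517, 0.0009, 45 
--
0.014, -0.001, -0.001, 0.0091, -0.0516, 0.0015, 45 |
0.015, -0, 0, 0.0092, -0.0516, 0.0023, 45 |
0.014, -0, -0, 0.0091, -0.0515, 0.0031, 45 |
0.015, -0.001, -0.001, 0.0092, -0.0515, 0.0038, 45 |
0.014, -0, -0, 0.0092, -0.0514, 0.0046, 45 
--
0.014, -0.001, -0.001, 0.0093, -0.0514, 0.0053, 45 |
0.015, -0, -0, 0.0092, -0.0512, 0.006, 45 |
0.014, -0.001, -0.001, 0.0093, -0.0512, 0.0067, 45 |
```

>>> {"op": "apply_moves", "data": {
  "plan": [0.014, 0, 0, 0.009, -0.0515, -0.002, 45, 0.015, -0.001, -0.001, 0.009, -0.0515, -0.0015, 45, 0.014, 0, 0, 0.009, -0.0515, -0.0005, 45, 0.015, -0.001, -0.001, 0.009, -0.0515, 0, 45, 0.014, 0, 0, 0.009, -0.0515, 0.001, 45],
  "force": 8
}}

```text
clock: 16.25
eef_pos: [432.4, -62.6, 248.5]
eef_rot: [-0.507, 1.57, 2.768]
wrist_force: [1.1, -0.4, 0.5]
finger_gap: 42.4
```

>>> {"op": "apply_moves", "data": {
  "plan": [0.014, -0.001, -0.001, 0.009, -0.0515, 0.0015, 45, 0.015, 0, 0, 0.009, -0.0515, 0.0025, 45, 0.014, 0, 0, 0.009, -0.0515, 0.003, 45, 0.015, -0.001, -0.001, 0.009, -0.0515, 0.004, 45, 0.014, 0, 0, 0.009, -0.0515, 0.0045, 45]
}}

```text
clock: 16.88
eef_pos: [389.7, 191.9, 204.0]
eef_rot: [-0.668, 1.567, 2.535]
wrist_force: [-0.4, -0.7, -0.3]
finger_gap: 42.2
```

>>> {"op": "apply_moves", "data": {
  "plan": [0.014, -0.001, -0.001, 0.009, -0.0515, 0.0055, 45, 0.015, 0, 0, 0.009, -0.051, 0.006, 45, 0.014, -0.001, -0.001, 0.009, -0.051, 0.007, 45, 0, 0, 0, 0, 0, 0, 45]
}}

```text
clock: 17.38
eef_pos: [363.2, 344.7, 176.6]
eef_rot: [-0.41, 1.563, 2.755]
wrist_force: [0.2, -1.1, 0.6]
finger_gap: 42.3
```

Run:
```python
from cov import *
from snap import *
from cell import readout
print(readout.read_state()["joints"],cur()[0])
rows(tabtcp(0)+[0,0,110],RS,1,f=45)
rows(tabtcp(0),RS,4,f=45)
snap("11",(270,200,130,150),(150,190,150,130),4)
```

```text
[0.68265306 0.21880621 1.69267281 0.00686901 1.23367165 2.22825522] [363.15949106 344.70196894 176.58550473]
0.004, 0.007, 0.003, -0.0006, 0.0016, -0.0031, 45 |
0.001, 0.002, 0.001, 0.0273, 0.0005, -0.001, 45 |
0.001, 0.001, 0, 0.0274, 0.0004, -0.0009, 45 |
0.001, 0.002, 0.001, 0.0273, 0.0005, -0.0009, 45 |
0.001, 0.002, 0.001, 0.0274, 0.0004, -0.0008, 45 |
```

View pics/side11.png

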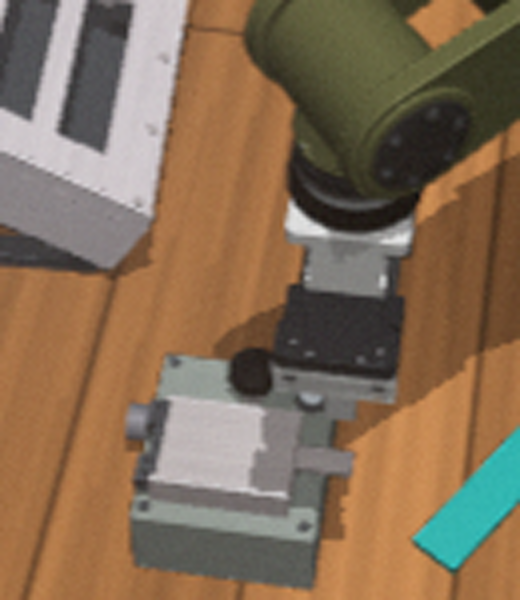

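View pics/top11.png

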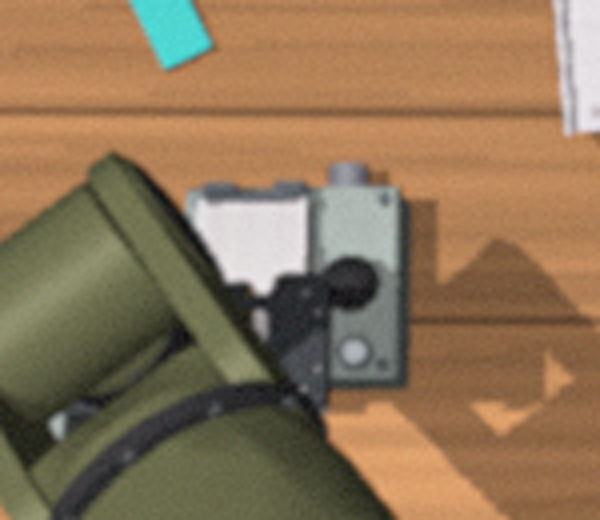

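Run:
```python
from cov import *
rows(tabtcp(0,-3,8),RS,4,f=45)
```

```text
0, 0.001, 0.001, 0.0256, -0.0001, 0.0001, 45 |
0.001, 0.002, 0.001, 0.0256, -0, 0.0001, 45 |
-0, 0.001, 0, 0.0256, -0.0002, 0.0001, 45 |
0, 0.002, 0.001, 0.0255, -0.0001, 0.0002, 45 |
```

>>> {"op": "apply_moves", "data": {
  "plan": [0, 0.002, 0.001, 0.0255, 0, 0, 45, 0, 0.001, 0.001, 0.0255, 0, 0, 45, 0, 0.002, 0, 0.0255, 0, 0, 45, 0, 0.001, 0, 0.0235, 0, 0, 45, 0, 0, 0, 0, 0, 0, 45]
}}

```text
clock: 18.1
eef_pos: [364.2, 341.6, 77.2]
eef_rot: [-0.526, 1.57, 2.634]
wrist_force: [0.6, -0.5, 0.8]
finger_gap: 42.4
```

Run:
```python
from cov import *
from snap import *
print(cur()[0])
rows(tabtcp(0,-3,8),RS,1,f=45)
snap("12",(290,240,110,120),None,5)
```

```text
[364.16236667 341.61043486  77.22285923]
-0.001, 0.001, 0.001, 0.002, -0.0015, 0.0008, 45 |
```

View pics/side12.png

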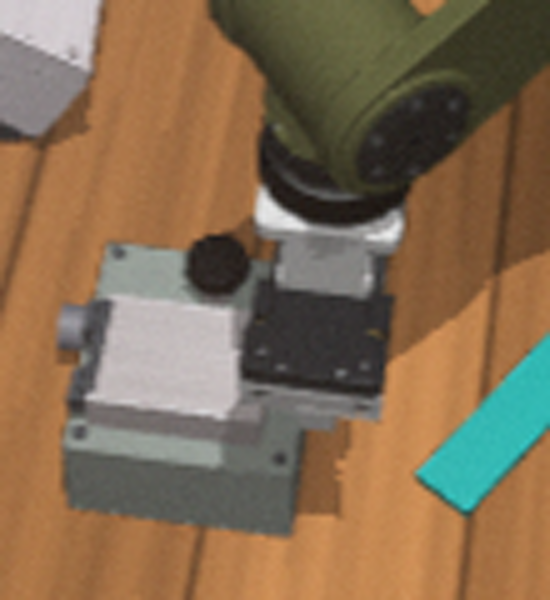

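>>> {"op": "apply_moves", "data": {
  "plan": [0, 0, 0, 0.001, -0.0015, 0, 30, 0, 0, 0, 0, 0, 0, 10, 0, 0, 0, 0, 0, 0, 5, 0, 0, 0, 0, 0, 0, 5, 0, 0, 0, 0, 0, 0, 5],
  "force": 6
}}

```text
clock: 18.77
eef_pos: [364.5, 343.8, 77.4]
eef_rot: [-2.746, 1.569, 0.415]
wrist_force: [-0.0, -8.5, 6.0]
finger_gap: 17.7
```

Run:
```python
from cov import *
p,r=cur();print(p,(p-SO)@SM)
ths=np.arange(0,1.9,.12)
off=p-tabtcp(0)
P,Q=p,r
for i,t in enumerate([.1,.2,.32,.44,.56,.68,.8,.92,1.04,1.16,1.28,1.4,1.52,1.64,1.76,1.86]):
    n=tabtcp(t)+off
    print(t,(Q.inv().apply(n-P)/1000).round(4)); P=n
```

```text
[364.49764944 343.83503815  77.43718664] [-69.81406408  20.69323997  77.43718664]
0.1 [-0.0118 -0.     -0.0002]
0.2 [-0.0117 -0.     -0.0014]
0.32 [-0.0138 -0.     -0.0032]
0.44 [-0.0133 -0.     -0.0048]
0.56 [-0.0126 -0.     -0.0064]
0.68 [-0.0118 -0.     -0.0078]
0.8 [-0.0108 -0.     -0.0092]
0.92 [-0.0096 -0.     -0.0104]
1.04 [-0.0083 -0.     -0.0115]
1.16 [-0.0068  0.     -0.0124]
1.28 [-0.0053  0.     -0.0131]
1.4 [-0.0037  0.     -0.0137]
1.52 [-0.002  0.    -0.014]
1.64 [-0.0003  0.     -0.0142]
1.76 [ 0.0014  0.     -0.0141]
1.86 [ 0.0024  0.     -0.0116]
```

Tab gripped: the gap is 17.7 mm against the tab's 18. Swinging along the arc, with a 1 mm sideways relief.

>>> {"op": "apply_moves", "data": {
  "plan": [0, 0, 0, -0.006, 0.001, 0, 5, 0, 0, 0, -0.006, 0, 0, 5, 0, 0, 0, -0.012, 0, -0.0015, 5]
}}

```text
clock: 19.15
eef_pos: [365.7, 343.7, 101.6]
eef_rot: [-1.898, 1.569, 1.264]
wrist_force: [0.9, -0.4, -1.2]
finger_gap: 17.6
```

>>> {"op": "apply_moves", "data": {
  "plan": [0, 0, 0, -0.014, 0, -0.003, 5, 0, 0, 0, -0.0135, 0, -0.005, 5, 0, 0, 0, -0.0125, 0, -0.0065, 5]
}}

```text
clock: 19.52
eef_pos: [380.6, 343.9, 142.2]
eef_rot: [-2.006, 1.568, 1.155]
wrist_force: [0.4, 2.0, -1.4]
finger_gap: 18.0
```

Run:
```python
from cov import *
from snap import *
p,r=cur();print(p,(p-SO)@SM)
snap("13",(290,220,110,120),None,5)
```

```text
[380.58014403 343.9165266  142.16652321] [-53.73301503  20.46273226 142.16652321]
```

View pics/side13.png

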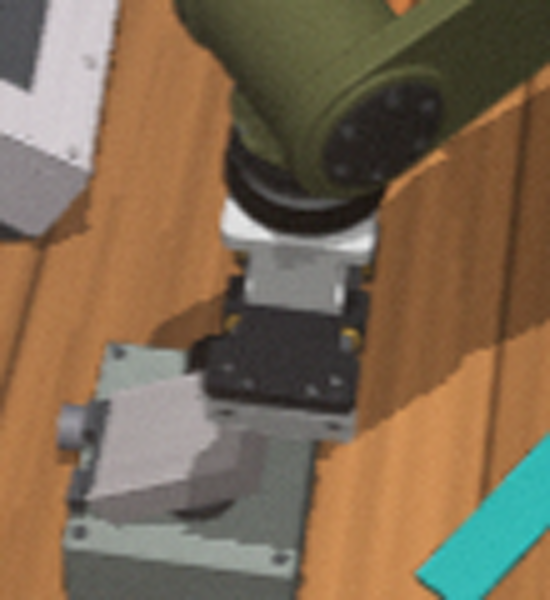

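The cover rises with the fingers and the forces stay low. Continuing.

>>> {"op": "apply_moves", "data": {
  "plan": [0, 0, 0, -0.012, 0, -0.008, 5, 0, 0, 0, -0.011, 0, -0.009, 5, 0, 0, 0, -0.0095, 0, -0.0105, 5, 0, 0, 0, -0.0085, 0, -0.0115, 5]
}}

```text
clock: 20.08
eef_pos: [420.0, 344.7, 182.7]
eef_rot: [-2.041, 1.568, 1.12]
wrist_force: [0.2, 3.6, -1.9]
finger_gap: 17.9
```

>>> {"op": "apply_moves", "data": {
  "plan": [0, 0, 0, -0.007, 0, -0.0125, 5, 0, 0, 0, -0.0055, 0, -0.013, 5, 0, 0, 0, -0.0035, 0, -0.0135, 5]
}}

```text
clock: 20.45
eef_pos: [459.1, 345.4, 198.6]
eef_rot: [-2.058, 1.568, 1.103]
wrist_force: [-0.6, 4.3, 1.2]
finger_gap: 17.7
```

Run:
```python
from cov import *
from snap import *
p,r=cur();print(p,(p-SO)@SM,tabtcp(1.4))
snap("14",(270,190,130,140),None,5)
```

```text
[459.14580271 345.44302243 198.64170307] [ 24.8474718   20.46486267 198.64170307] [460.30920964 345.00064519 186.80319957]
```

View pics/side14.png

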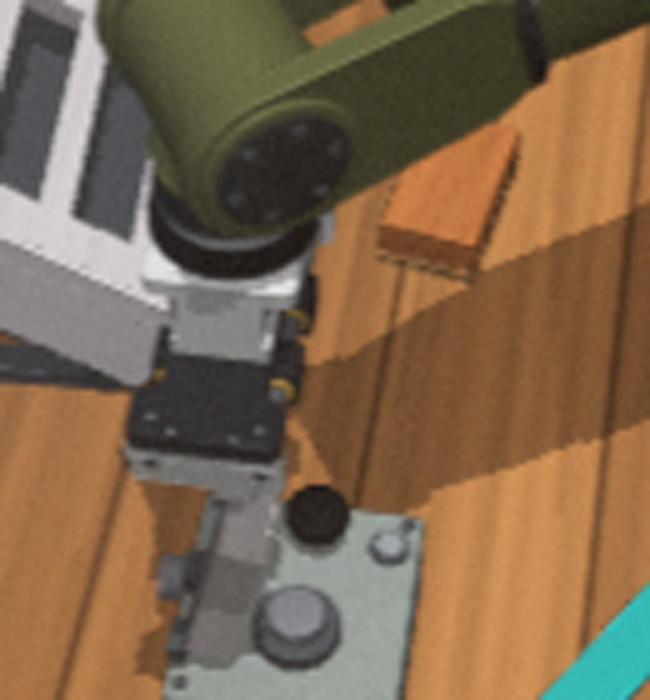

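The cover is near 80° and the button is visible at (297,615) in the crop. Continuing past vertical.

>>> {"op": "apply_moves", "data": {
  "plan": [0, 0, 0, -0.002, 0, -0.014, 5, 0, 0, 0, 0, 0, -0.014, 5, 0, 0, 0, 0.0015, 0, -0.014, 5, 0, 0, 0, 0.003, 0, -0.0125, 5, 0, 0, 0, 0, 0, 0, 5]
}}

```text
clock: 21.12
eef_pos: [514.4, 346.5, 195.8]
eef_rot: [-2.246, 1.567, 0.915]
wrist_force: [1.8, 6.1, 4.8]
finger_gap: 18.1
```

Run:
```python
from cov import *
from snap import *
p,r=cur();q=(p-SO)@SM;print(p,q)
x,z=q[0]-50,q[2]+10-90; print("theta est",np.arctan2(z,-x))
from cell import readout
print(readout.read_state()["joints"])
snap("15",(250,190,130,140),(150,170,150,130),5)
```

```text
[514.36201436 346.544208   195.80518381] [ 80.07465484  20.49471371 195.80518381]
theta est 1.824883753918528
[5.33163457e-01 4.62500941e-01 1.32087865e+00 1.57126999e-03
 1.35438848e+00 2.08461090e+00]
```

View pics/side15.png

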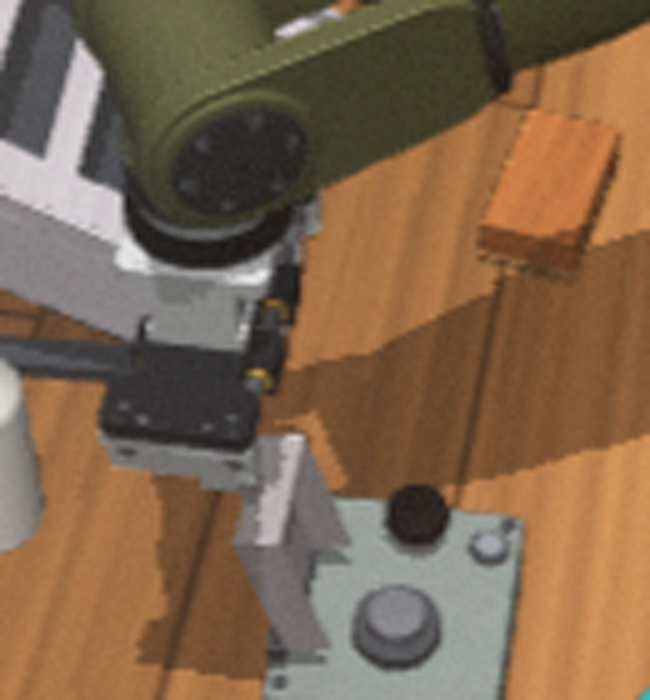

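>>> {"op": "apply_moves", "data": {
  "plan": [0, 0, 0, 0.0015, 0, -0.004, 5, 0, 0, 0, 0.001, 0, -0.004, 5, 0, 0, 0, 0, 0, 0, 5]
}}

```text
clock: 21.6
eef_pos: [521.8, 346.7, 193.3]
eef_rot: [-2.218, 1.567, 0.943]
wrist_force: [2.2, 5.8, 4.1]
finger_gap: 17.9
```

>>> {"op": "apply_moves", "data": {
  "plan": [0, 0, 0, 0, 0, 0, 25, 0, 0, 0, 0, 0, 0, 35, 0, 0, 0, 0, 0, 0, 45, 0, 0, 0, 0, 0, 0, 45]
}}

```text
clock: 22.1
eef_pos: [520.7, 346.3, 193.1]
eef_rot: [-1.972, 1.569, 1.189]
wrist_force: [-0.1, 0.2, -0.2]
finger_gap: 42.5
```

>>> {"op": "apply_moves", "data": {
  "plan": [0, 0, 0, -0.015, 0, 0, 45, 0, 0, 0, -0.03, 0, 0, 45, 0, 0, 0, -0.03, 0, 0, 45]
}}

```text
clock: 22.48
eef_pos: [520.6, 346.3, 270.3]
eef_rot: [-2.197, 1.568, 0.964]
wrist_force: [0.4, 0.5, 0.6]
finger_gap: 42.1
```

Run:
```python
from cov import *
from snap import *
p,r=cur();q=(p-SO)@SM;print(p,q)
snap("16",(250,170,130,140),(150,170,150,130),5)
```

```text
[520.57504584 346.29874766 270.30775148] [ 86.28175556  20.12877431 270.30775148]
```

View pics/side16.png

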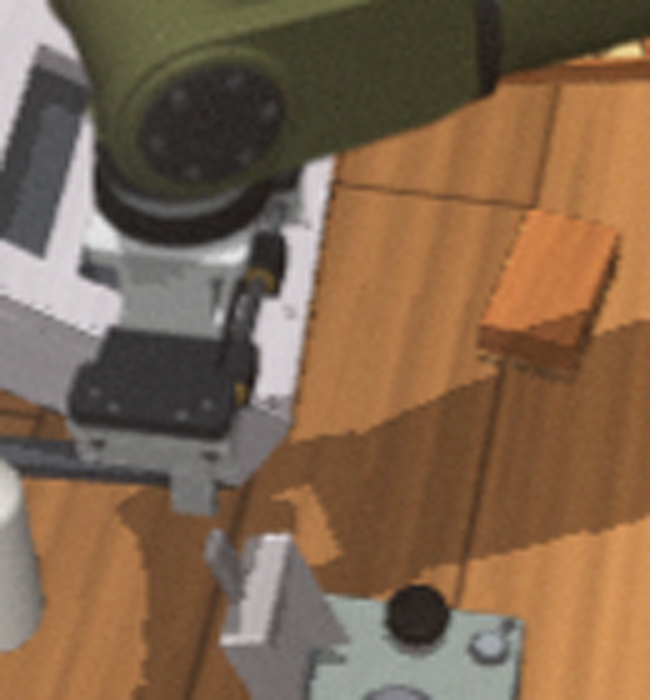

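The cover leans back and stays open. Closing the fingers and moving over the start button.

Run:
```python
from cov import *
rows(SP(-8,20,250),RS,4,f=0)
```

```text
0, -0.002, 0.001, 0.0055, 0.0002, 0.0238, 0 |
0, -0.001, 0.002, 0.0056, 0.0001, 0.0238, 0 |
0, -0.002, 0.001, 0.0057, 0.0002, 0.0238, 0 |
0, -0.002, 0.001, 0.0056, 0.0001, 0.0238, 0 |
```

>>> {"op": "apply_moves", "data": {
  "plan": [0, -0.001, 0.001, 0, 0, 0.0235, 0, 0, -0.002, 0.001, 0.005, 0, 0.0235, 0, 0, -0.002, 0.001, 0.005, 0, 0.0235, 0, 0, -0.002, 0.001, 0.01, 0, 0.0235, 0, 0, 0, 0, 0, 0, 0, 0]
}}

```text
clock: 23.2
eef_pos: [425.6, 344.5, 248.1]
eef_rot: [0.336, 1.564, -2.785]
wrist_force: [0.9, 0.0, 0.7]
finger_gap: 0.7
```

Run:
```python
from cov import *
from snap import *
p,r=cur();print((p-SO)@SM)
rows(SP(-8,20,100),RS,5,f=0)
snap("17",(260,190,130,140),None,5)
```

```text
[ -8.70605693  20.14520193 248.07807246]
0, 0.001, -0, 0.0296, -0, -0.0003, 0 |
0, 0.002, -0.001, 0.0296, -0.0001, -0.0003, 0 |
0.001, 0.001, -0, 0.0296, 0, -0.0003, 0 |
-0, 0.001, -0.001, 0.0297, 0, -0.0002, 0 |
0, 0.002, -0, 0.0296, 0, -0.0002, 0 
--
```

View pics/side17.png

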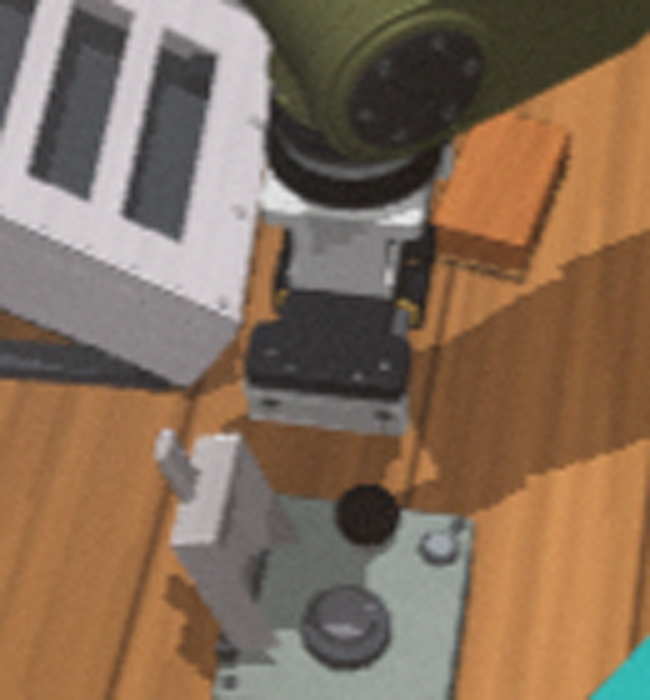

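>>> {"op": "apply_moves", "data": {
  "plan": [0, 0.001, 0, 0.0295, 0, 0, 0, 0, 0.002, 0, 0.0295, 0, 0, 0, 0, 0.001, 0, 0.0295, 0, 0, 0, 0, 0.001, -0.001, 0.0295, 0, 0, 0, 0, 0.002, 0, 0.0295, 0, 0, 0]
}}

```text
clock: 23.88
eef_pos: [427.2, 344.2, 100.0]
eef_rot: [2.747, 1.569, -0.375]
wrist_force: [0.9, -0.2, -0.7]
finger_gap: 0.6
```

Run:
```python
from cov import *
from snap import *
p,r=cur();print((p-SO)@SM,r.apply([1,0,0]))
snap("18",(260,210,130,140),None,5)
```

```text
[ -7.15750825  19.83122282 100.03067219] [ 1.64270935e-03 -6.47024016e-04 -9.99998441e-01]
```

View pics/side18.png

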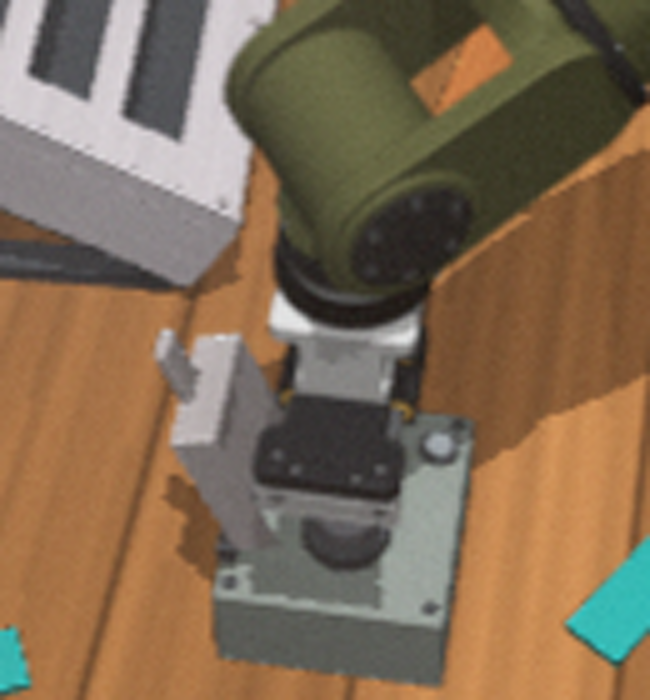

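Above the button and clear of the open cover. Pressing in steps.

>>> {"op": "apply_moves", "data": {
  "plan": [0, 0, 0, 0.008, 0, 0, 0, 0, 0, 0, 0.006, 0, 0, 0, 0, 0, 0, 0.002, 0, 0, 0, 0, 0, 0, 0, 0, 0, 0]
}}

```text
clock: 24.42
eef_pos: [426.7, 344.4, 85.7]
eef_rot: [3.12, 1.568, -0.002]
wrist_force: [2.7, -0.0, 2.5]
finger_gap: 0.6
```

>>> {"op": "apply_moves", "data": {
  "plan": [0, 0, 0, 0.002, 0, 0, 0, 0, 0, 0, 0.002, 0, 0, 0, 0, 0, 0, 0, 0, 0, 0]
}}

```text
clock: 24.8
eef_pos: [426.7, 344.5, 82.1]
eef_rot: [-3.106, 1.568, 0.055]
wrist_force: [1.3, -1.0, 13.4]
finger_gap: 0.8
```

>>> {"op": "apply_moves", "data": {
  "plan": [0, 0, 0, 0.002, 0, 0, 0, 0, 0, 0, 0, 0, 0, 0]
}}

```text
clock: 25.05
eef_pos: [426.9, 344.6, 81.7]
eef_rot: [-3.0, 1.567, 0.161]
wrist_force: [-6.7, -7.0, 31.5]
finger_gap: 0.7
```

Stiff stop reached at 31 N, far above the 5 N needed. Releasing in steps and watching the spring force.

>>> {"op": "apply_moves", "data": {
  "plan": [0, 0, 0, -0.004, 0, 0, 0, 0, 0, 0, 0, 0, 0, 0]
}}

```text
clock: 25.3
eef_pos: [426.5, 344.4, 83.4]
eef_rot: [3.111, 1.568, -0.011]
wrist_force: [2.9, 0.5, 4.2]
finger_gap: 0.1
```

>>> {"op": "apply_moves", "data": {
  "plan": [0, 0, 0, -0.002, 0, 0, 0, 0, 0, 0, 0, 0, 0, 0]
}}

```text
clock: 25.55
eef_pos: [426.1, 344.3, 84.8]
eef_rot: [2.435, 1.57, -0.687]
wrist_force: [2.2, 0.8, 3.6]
finger_gap: 0.4
```

>>> {"op": "apply_moves", "data": {
  "plan": [0, 0, 0, -0.002, 0, 0, 0, 0, 0, 0, 0, 0, 0, 0]
}}

```text
clock: 25.8
eef_pos: [425.9, 344.2, 86.7]
eef_rot: [1.97, 1.57, -1.152]
wrist_force: [1.4, 1.0, 2.6]
finger_gap: 0.3
```

>>> {"op": "apply_moves", "data": {
  "plan": [0, 0, 0, -0.001, 0, 0, 0, 0, 0, 0, 0, 0, 0, 0]
}}

```text
clock: 26.05
eef_pos: [425.9, 344.1, 87.7]
eef_rot: [1.979, 1.57, -1.143]
wrist_force: [1.2, 0.8, 0.9]
finger_gap: 0.8
```

>>> {"op": "apply_moves", "data": {
  "plan": [0, 0, 0, -0.001, 0, 0, 0, 0, 0, 0, 0, 0, 0, 0]
}}

```text
clock: 26.3
eef_pos: [425.9, 344.0, 88.6]
eef_rot: [1.866, 1.569, -1.256]
wrist_force: [-0.2, 0.4, -0.9]
finger_gap: 0.1
```

>>> {"op": "apply_moves", "data": {
  "plan": [0, 0, 0, -0.001, 0, 0, 0, 0, 0, 0, 0, 0, 0, 0]
}}

```text
clock: 26.55
eef_pos: [426.0, 344.1, 89.8]
eef_rot: [2.296, 1.569, -0.827]
wrist_force: [-0.9, -0.3, -0.4]
finger_gap: 0.2
```

The button sprang back: contact was lost at about z=88 and the stop was at about 82, which is the full 6 mm travel. Withdrawing straight up.

>>> {"op": "apply_moves", "data": {
  "plan": [0, 0, 0, -0.02, 0, 0, 0, 0, 0, 0, -0.04, 0, 0, 0, 0, 0, 0, -0.04, 0, 0, 0, 0, 0, 0, -0.04, 0, 0, 0, 0, 0, 0, -0.04, 0, 0, 0]
}}

```text
clock: 27.18
eef_pos: [425.7, 344.2, 271.2]
eef_rot: [2.38, 1.569, -0.742]
wrist_force: [-0.8, -1.3, 0.4]
finger_gap: 0.5
```

>>> {"op": "apply_moves", "data": {
  "plan": [0, 0, 0, 0, 0.04, 0.02, 0, 0, 0, 0, 0, 0.05, 0.01, 0, 0, 0, 0, 0, 0.05, 0, 0, 0, 0, 0, 0, 0.05, 0, 0, 0, 0, 0, 0, 0, 0, 0]
}}

```text
clock: 27.8
eef_pos: [399.7, 151.7, 270.3]
eef_rot: [2.666, 1.569, -0.459]
wrist_force: [0.0, 0.7, 0.2]
finger_gap: 0.7
```

Run:
```python
from snap import *
print(cur()[0])
snap("19",(180,100,270,280),(130,80,400,230),2)
```

```text
[399.68943451 151.65822619 270.32469113]
```

View pics/side19.png

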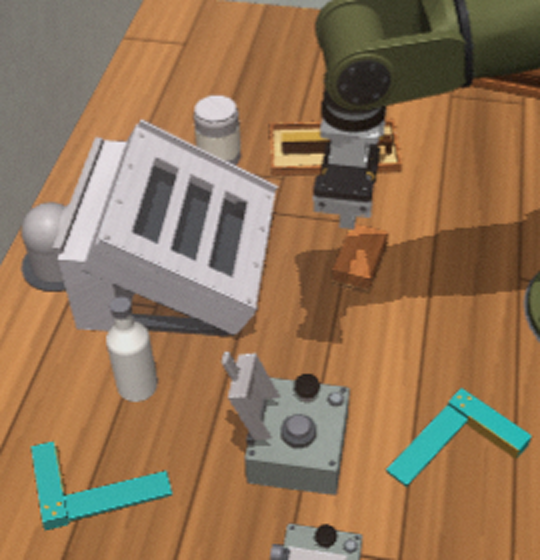

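View pics/top19.png

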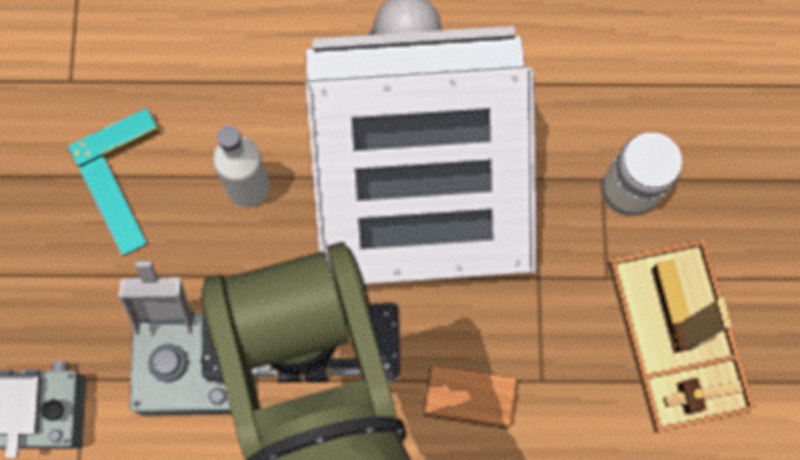

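The top view shows the square standing in the tray at crop (690,310), the cover open at (155,295), and the glue bottle, tin, block and gauge at their original pixels. Nothing touches the robot, so I'm handing in.

```bash
python3 -c "
from cell import ticket
print(ticket.sign_off())"
```

```text
the job is handed in; nothing more can be done
None
```

The job is done and handed in at about 28 s of the 72 s allowed; no verdict was reported.

**Square:**
- I gripped the blade, lifted it 10 mm, turned it about 49° so the stock lined up with the slot, and drew it out. The wrist force stayed at 2 N or less, about the square's own weight.
- I set it down upright in the tray's large compartment. The contact force briefly reached 17 N because I lowered it about 1 mm too far. I backed off to about 1.5 N before opening the jaws.
- In the hand the stock looked about 1–1.5° off level, which is within the measuring noise. It stayed standing when released.

**Starter:**
- I lifted the cover by its tab to its open position, and it stayed there after release.
- I then pressed the start button against its stop with a peak of 31 N. It sprang back over about 6 mm, its full travel. Contact came at about z = 88 mm rather than the stated 84 mm, so I judged full travel from the distance and the stiff stop.

**Last pictures:** The square is standing in the tray, the cover is open and the hood slots are empty. The glue bottle, tin and sanding block are at their starting pixels, compared by eye, and the gauge is still in its compartment. The arm is clear of everything.

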